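# Weigh the spice jar on the beam scale

## Task

Stand the spice jar with the green label upright in the middle of the scale's pan, let go of it, and then slide the brass poise along the notched beam until the red pointer comes to rest within the green band, the poise clicked into a notch. The scale is delicate: nothing may press or squeeze any part of it harder than 20 N. Leave the salt shaker, the lemon and the small tin where they are.

Things in the scene. Friction and masses are not known exactly. Their poses are not given: they have to be found in the camera images.
- scale: fixed grey beam scale, base 100 x 425 x 20 mm; origin on the worktop under the pivot, z up. The beam lies along y: pan on the +y side, poise and red pointer on the -y side. A fork at the origin (58 mm in x, 34 in y, 114 high) holds the pivot 105 mm up. The level beam's notched top is 91 mm up, its end at y = -235 mm; an index plate with a green band, 116 mm high, stands at y -260 to -290 mm
- beam (a joint): tilt of the beam, rad: 0 = pointer on the black line amid the green band (0.018 either way), positive = poise side low (poise too far out), negative = pan side low; stops at -0.085 and 0.085. At rest, untouched, it is proportional to the imbalance: each notch of the poise changes it by about 0.0245. Settles in about 1 s. Empty, it balances with the poise in the first notch
- poise (a joint): travel of the poise along the beam away from the pivot, m: 0 = first of 13 notches, 0.096 = last, 8 mm apart. A sprung catch holds it in a notch; 3 to 5 N (more if hit fast) along the beam, either way, clicks it over to the next. It stops hard at both ends. The balance for the jar, whose weight is unknown beforehand, lies between 0.04 and 0.093
- catch (a joint): lift of the sprung catch in the poise, m: about -0.0006 when it lies in a notch, about 0.001 on the crest between two notches
- poise_mid (a point): where to push the poise: middle of its upper block, 34 mm across the beam, 24 mm along it, reaching from 11 mm below to 19 mm above this point (cheeks hang further down beside the beam, whose notched top is 14 mm below this point). It lies 105 mm up when the beam is level, and rises and falls with the beam by up to 16 mm
- pan_top (a point): centre of the pan's flat upper face, 113 mm up when the beam is level; the round steel pan is 110 mm wide with a 4 mm rim, stays level and moves up or down 10 mm with the beam; it sinks under the jar's weight. The scale weighs alike wherever the jar stands on the pan
- pointer_tip (a point): tip of the red pointer
- pointer_zero (a point): where the tip is when the pointer is centred in the green band (the band reaches about 5 mm above and below)
- jar_mid (a point): centre, half-way up, of the spice jar to weigh: green cap, green label, upright, 46 mm across, 106 mm high, 0.1 to 0.21 kg
- shaker: salt shaker, clear with a grey cap, 44 mm across, 90 mm high; origin at its foot; leave alone
- lemon: lemon, 74 x 53 x 52 mm, behind the scale, near the wall cabinets, which hang over the back of the worktop (fronts at world x = 0.58, undersides 0.43 m up: swing across with the arm drawn in); leave alone
- small_tin: small food tin, 57 mm across, 72 mm high, behind the scale; origin at its foot; leave alone

How it is judged:
By the outcome, as a careful person would: the job done as asked, in the order asked, and still so for the second after the job is handed in, with the robot touching nothing.
It also fails if it takes over 64 s, if anything falls off the work surface, if the arm or the gripper's body presses on something with over 40 N, if the wrist force passes 120 N, or if a joint passes its speed limit or range.

## Robot

A 6-joint arm with a two-finger parallel gripper is mounted at the origin on a cart in front of the work surface, level with it; the furniture and walls round the work are solid. World frame = base frame: x ahead of the robot, y to its left, z up, the work surface at z = 0. Lengths are in mm, angles in degrees, forces in N, time in s.
With the tool pointing down it reaches from about 425 to 1125 mm from the base axis. Payload 14.9 kg.
Tool frame: the origin (TCP) lies midway between the tips of the shut fingers; the grasp point (between the pads) lies 19 mm behind it; z points along the fingers, x is the direction in which the jaws open and shut, and the axes are right-handed (so a half turn about z gives the same grasp; the last joint's range is limited). The gripper opens to 91 mm and grips with 3 to 60 N. Pads are 32 mm wide; open, the fingers measure 118 mm over their backs; the gripper's body (76 mm by 178 mm) begins 60 mm behind the grasp point.
Start: joints at [72.863, 21.709, 99.362, -0, 58.929, -1.908], TCP at [183.884, 675.429, 213.932] pointing down, gripper open.
Joint ranges: [-158.91, 158.91], [-42.39, 125.64], [0.06, 152.35], [-60.88, 240.88], [17.5, 164.5], [-176.32, 176.32]. Speed limits (degrees/s): [108.29, 108.29, 136.94, 180, 180, 180].

## Interface

Orientations are given as a 3x3 rotation matrix whose columns are the frame's x, y, z axes.
In Python, from cell import read_state, get_image, camera_info, sign_off, recognise, trace, landmark_of gives the robot as it stands.
- The arm moves only by the tool play_rows, never from a script. Its argument "increments" is a list of rows, each a list of 3 entries, a list of its own where there are three numbers: the shift along the world's x, y, z in m, then the turn about the world's z in degrees, then the finger opening in m, from 0 to 0.0912. A call has 1 to 5 rows; each row is the pose to reach, as a shift and turn from the pose commanded when the call began; what a row does not reach only later rows make up. A row lasts 1/10 s, in which the tool goes at most 50 mm and 8.59 degrees, less where a joint would pass 70% of its speed; a pose out of reach is approached as far as the arm can. A call with a gripper value outside its range is refused whole. The fingers move at their own pace and stop on an object; "force" is the grip in N (left out, the last holds). Time passes only in rows, so rows that repeat a pose let the fingers close. It gives the time, the measured TCP pose, the force and the opening at its end, in the units of the state.
- read_state(): the state, without advancing time (a new reading comes with each control period).
- get_image(name): name is "scene" or "side" or "wrist"; returns the picture (384x512x3 uint8, blue, green, red); there is no depth.
- camera_info(name): a dict with "camera_matrix" (3x3 intrinsics, pixels), "k1" (the pictures are not rectified: a ray, as slopes to the right and down, at radius r is drawn at 1 + k1 r^2 times it, then the intrinsics apply), "position" and "attitude" of the camera in the world; the wrist camera has in their place "T_tool_cam" (4x4, takes a point from camera to tool coordinates, whose origin is the TCP and whose axes are the tool frame's). Camera axes: x right, y up, looking along -z (the intrinsics and any distortion apply to the point x, -y, -z); pixel columns grow to the right and rows downward; lengths in mm; the calibration is good to about 2 mm. A picture is of the moment at which its call begins: read the wrist's pose just before it. camera_info takes no time and is no camera call.
- sign_off(): hands the job in, once; it reports no verdict.
Trained networks look in the newest picture that a camera, given by its name, has taken for a name from the list of things; names that differ only in an ending like _2 or _b are one class to them, and where a whole thing is asked for, a point or a joint stands for the part that bears it (a point fixed in the world has none). Each returns a list of dicts, best first, with "score" (0 to 1); they miss things now and then, are a little off and sometimes report something else, mostly with a low value. They report only what shows in the picture. A call takes as long as a camera call.
- recognise(camera, query): "extent" ([left, top, width, height] in pixels, round what is visible of it).
- trace(camera, query): "pixels" (384x512 bool, what is visible of it) and "extent" ([left, top, width, height] in pixels, round what is visible of it).
- landmark_of(camera, query): "xy" ([column, row] in pixels: a listed point, or the origin of a listed thing).
The state is a dict: "clock": time; "joint_pos": joint angles; "qvel": joint speeds; "joint_efforts": joint torques, N m; "position": TCP position; "ee_rot": TCP orientation; "force": force on the tool from outside, world axes, zero at the start; "ft_torque": the same for the moment, N m; "grip_width": finger opening in mm.
Only numpy, scipy, OpenCV 4.12 (cv2) and the standard library are available. Lean on these libraries where they do the work, as an engineer would, in place of code of your own. Each camera call takes 0.05 s, during which the arm holds its last target.

## Working session

There is one attempt and no reset: what is moved stays moved. The work goes in short steps, Python scripts to look and compute and a tool call to move; the robot and the scene stay as the last step left them, time stands still between calls to the robot, and variables do not carry over. Pictures are saved under pics/ and viewed, and the job is handed in when it is done.

Besides the shell and the picture viewer there is one more tool, called after "Request:" by a JSON object that holds its "op" and its "data", one argument or row to a line. play_rows: Moves the arm, as the interface text tells. Its arguments: {"type":"object","properties":{"increments":{"type":"array"},"force":{"type":"number"}},"required":["increments"]}

```bash
mkdir -p pics; ls
cat > h.py <<'E'
import numpy as np, cv2
from cell import *
def cam(name, st=None):
    i=camera_info(name)
    K=np.array(i["camera_matrix"]); k1=i["k1"]
    if name=="wrist":
        T=np.array(i["T_tool_cam"]); st=st or read_state()
        R=np.array(st["ee_rot"]).reshape(3,3); p=np.array(st["position"])
        return K,k1,R@T[:3,:3],R@T[:3,3]+p
    return K,k1,np.array(i["attitude"]),np.array(i["position"])
def proj(c,P):
    K,k1,R,p=c
    q=R.T@(np.array(P,float)-p); s=np.array([q[0],-q[1]])/-q[2]
    s=s*(1+k1*(s@s)); return K[:2,:2]@s+K[:2,2]
def ray(c,uv):
    K,k1,R,p=c
    d=np.linalg.solve(K[:2,:2],np.array(uv,float)-K[:2,2]); s=d.copy()
    for _ in range(30): s=d/(1+k1*(s@s))
    v=R@np.array([s[0],-s[1],-1]); return p,v/np.linalg.norm(v)
def onz(c,uv,z):
    p,v=ray(c,uv); return p+v*(z-p[2])/v[2]
def tri(rs):
    A=np.zeros((3,3));b=np.zeros(3)
    for p,v in rs:
        M=np.eye(3)-np.outer(v,v); A+=M;b+=M@p
    x=np.linalg.solve(A,b)
    return x,[np.linalg.norm((np.eye(3)-np.outer(v,v))@(x-p)) for p,v in rs]
E
python3 - <<'E'
from h import *
print({k:(np.round(v,3).tolist() if not isinstance(v,dict) else v) for k,v in read_state().items()})
for n in ["scene","side","wrist"]:
    print(n,camera_info(n))
    cv2.imwrite(f"pics/{n}0.png",get_image(n))
print(read_state()["clock"])
E
```

```text
pics
{'clock': 0.0, 'joint_pos': [72.864, 21.739, 99.396, 0.001, 58.929, -1.907], 'qvel': [-0.025, 0.063, -0.009, 0.191, 0.021, -0.065], 'joint_efforts': [-0.0, -76.372, -43.438, 0.065, 0.042, -0.0], 'position': [183.748, 675.029, 213.272], 'ee_rot': [[0.263, 0.965, -0.0], [0.965, -0.263, -0.001], [-0.001, -0.0, -1.0]], 'force': [-0.067, -0.345, -0.311], 'ft_torque': [0.013, -0.002, 0.005], 'grip_width': 91.252}
scene {'camera_matrix': array([[481.57219338,   0.        , 263.91375286],
       [  0.        , 481.57219338, 194.93856509],
       [  0.        ,   0.        ,   1.        ]]), 'k1': 0.026906264067064884, 'position': array([-837.19237197,  291.44907241,  691.25596547]), 'attitude': array([[-0.22207934,  0.3749083 , -0.90006918],
       [-0.97463889, -0.11145463,  0.19405385],
       [-0.02756448,  0.92033778,  0.39015198]])}
side {'camera_matrix': array([[413.95781325,   0.        , 260.52017838],
       [  0.        , 413.95781325, 187.00750902],
       [  0.        ,   0.        ,   1.        ]]), 'k1': -0.11165478565770351, 'position': array([443.46526034, 950.42878372, 940.98258425]), 'attitude': array([[-0.993903  ,  0.07141517, -0.08400411],
       [-0.11024597, -0.65492647,  0.74760762],
       [-0.00162599,  0.75231057,  0.65880662]])}
wrist {'camera_matrix': array([[301.8742683 ,   0.        , 251.28147401],
       [  0.        , 301.8742683 , 187.71608745],
       [  0.        ,   0.        ,   1.        ]]), 'k1': 0.009987520467546128, 'T_tool_cam': array([[ 9.99999619e-01, -5.69734436e-04, -6.61023457e-04,
         1.10198721e+00],
       [-7.23265739e-04, -9.64936035e-01, -2.62484144e-01,
        -7.40763999e+01],
       [-4.88299098e-04,  2.62484522e-01, -9.64936079e-01,
        -1.70099372e+02],
       [ 0.00000000e+00,  0.00000000e+00,  0.00000000e+00,
         1.00000000e+00]])}
0.15
```

View pics/scene0.png

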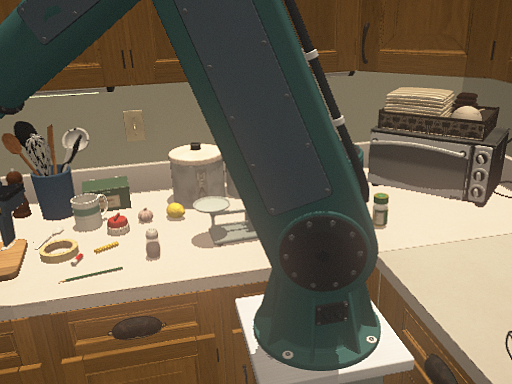

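View pics/side0.png

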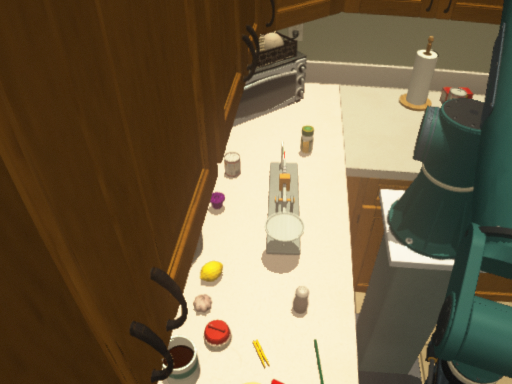

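View pics/wrist0.png

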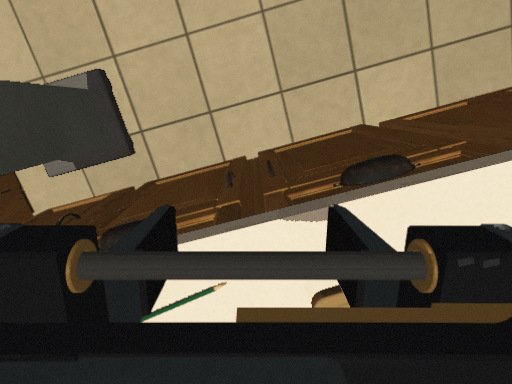

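Run:
```python
from h import *
# landmarks in current images
cs={n:cam(n) for n in ["scene","side","wrist"]}
for q in ["jar_mid","shaker","small_tin","lemon","pan_top","poise_mid","pointer_tip","pointer_zero","scale"]:
    rs=[];o=[]
    for n in ["scene","side"]:
        r=landmark_of(n,q)
        if r and r[0]["score"]>0.3:
            rs.append(ray(cs[n],r[0]["xy"])); o.append((n,np.round(r[0]["xy"],1).tolist(),round(r[0]["score"],2)))
        elif r: o.append((n,'low',np.round(r[0]["xy"],1).tolist(),round(r[0]["score"],2)))
    print(q,o, [np.round(z,1).tolist() for z in tri(rs)] if len(rs)>1 else '')
print(read_state()["clock"])
```

```text
jar_mid [('scene', [380.2, 212.5], 0.65), ('side', [309.5, 140.1], 0.7)] [[403.3, -342.2, 51.6], [1.4, 1.4]]
shaker [('scene', [151.7, 258.3], 0.87), ('side', [299.8, 306.6], 0.9)] [[407.0, 351.0, 0.3], [6.8, 6.8]]
small_tin [('side', [236.6, 169.4], 0.65)] 
lemon [('scene', [177.4, 216.2], 0.73), ('side', [210.0, 276.7], 0.59)] [[662.8, 270.1, -2.1], [2.3, 2.3]]
pan_top [('scene', [213.2, 205.8], 0.64), ('side', [286.4, 227.5], 0.68)] [[460.6, 166.4, 111.3], [1.6, 1.6]]
poise_mid [('side', [283.9, 180.7], 0.7)] 
pointer_tip [('side', [283.6, 149.1], 0.68)] 
pointer_zero [('side', [283.0, 150.3], 0.7)] 
scale [('scene', [252.0, 235.7], 0.7), ('side', [282.5, 224.7], 0.9)] [[475.0, 48.7, -8.4], [2.7, 2.7]]
1.05
```

The scene view shows the jar at (380,210) and the pan at (213,205). In the side view the jar is at (308,138), the pan at (285,230), the poise at (284,180) and the index plate near (283,155). The wrist camera sees nothing useful yet. I'll swing across with the arm drawn in.

Request:
{"op": "play_rows", "data": {
  "increments": [
    [[0.023,-0.043,0],8,0.091],
    [[0.046,-0.086,0],15.3,0.091],
    [[0.069,-0.129,0],15.3,0.091],
    [[0.092,-0.172,0],15.3,0.091],
    [[0.116,-0.215,0],15.3,0.091]
  ]
}}

```text
clock: 1.55
position: [300.4, 458.7, 214.0]
ee_rot: [[-0.002, 1.0, 0.0], [1.0, 0.002, 0.0], [0.0, 0.0, -1.0]]
force: [0.5, 0.4, 0.4]
grip_width: 90.9
```

Request:
{"op": "play_rows", "data": {
  "increments": [
    [[0.028,-0.038,0],0,0.091],
    [[0.056,-0.076,0],0,0.091],
    [[0.084,-0.114,0],0,0.091],
    [[0.112,-0.152,0],0,0.091],
    [[0.14,-0.19,0],0,0.091]
  ]
}}

```text
clock: 2.05
position: [440.8, 268.8, 214.2]
ee_rot: [[-0.001, 1.0, 0.001], [1.0, 0.001, 0.0], [0.0, 0.001, -1.0]]
force: [0.6, 0.8, 0.2]
grip_width: 90.6
```

Run:
```python
from h import *
s=read_state(); print(np.round(s["position"],1),np.round(s["joint_pos"],1),s["clock"])
cv2.imwrite("pics/w1.png",get_image("wrist"))
cs={n:cam(n) for n in ["side"]}; 
for n,q,z in [("side","poise_mid",105),("side","pointer_zero",105),("side","pointer_tip",105),("side","small_tin",0),("side","scale",0),("side","pan_top",113)]:
    r=landmark_of(n,q); print(q,[np.round(onz(cs[n],a["xy"],z),1).tolist()+[round(a["score"],2)] for a in r[:2]])
```

```text
[440.8 268.8 214.2] [ 28.8   4.9 120.5   0.   54.5 -61.3] 2.05
poise_mid [[480.8, -35.8, 105.0, 0.7]]
pointer_zero [[494.7, -195.7, 105.0, 0.7], [463.1, 162.6, 105.0, 0.42]]
pointer_tip [[493.2, -202.8, 105.0, 0.68]]
small_tin [[660.4, -204.4, 0.0, 0.65]]
scale [[475.4, 53.1, 0.0, 0.9]]
pan_top [[460.2, 170.2, 113.0, 0.68]]
```

View pics/w1.png

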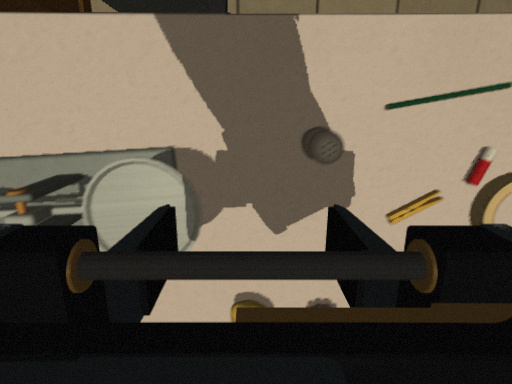

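The wrist view shows the pan centred near (140,210), the shaker at (322,147), and the base edge at rows 150–175. The scale is yawed by about 5°. I'll move over the scale and look again.

Request:
{"op": "play_rows", "data": {
  "increments": [
    [[0.012,-0.048,0],0,0.091],
    [[0.024,-0.096,0],0,0.091],
    [[0.036,-0.144,0],0,0.091],
    [[0.048,-0.192,0],0,0.091],
    [[0.06,-0.24,0],0,0.091]
  ]
}}

```text
clock: 2.9
position: [499.9, 29.8, 214.2]
ee_rot: [[-0.003, 1.0, 0.001], [1.0, 0.003, 0.0], [0.0, 0.001, -1.0]]
force: [0.5, 0.0, -0.2]
grip_width: 91.1
```

Run:
```python
from h import *
s=read_state(); print(np.round(s["position"],1),np.round(s["joint_pos"],1),s["clock"])
cv2.imwrite("pics/w2.png",get_image("wrist"))
c=cam("wrist",s)
for q,z in [("pan_top",113),("poise_mid",105),("pointer_tip",100),("pointer_zero",100),("jar_mid",53),("scale",0)]:
    r=landmark_of("wrist",q); print(q,[np.round(a["xy"],1).tolist()+np.round(onz(c,a["xy"],z),1).tolist()+[round(a["score"],2)] for a in r[:2]])
```

```text
[499.9  29.8 214.2] [  0.7   3.4 122.1   0.   54.4 -89.5] 2.9
pan_top [[407.6, 152.1, 466.2, 171.6, 113.0, 0.72]]
poise_mid [[171.4, 162.3, 477.9, -43.8, 105.0, 0.7]]
pointer_tip []
pointer_zero []
jar_mid []
scale [[262.4, 143.1, 472.2, 45.1, 0.0, 0.68]]
```

View pics/w2.png

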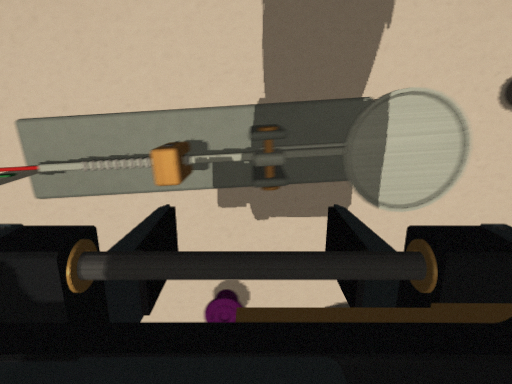

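The wrist view shows the pan centre near (406,149), the poise at (168,166), the fork at (268,157) and the pointer at the left edge near (10,170).

Run:
```python
from h import *
s=read_state(); c=cam("wrist",s)
for n,uv,z in [("pan",(406,149),115),("poise",(168,166),120),("fork",(268,157),112),("beamend",(38,168),90),("base1",(20,121),20),("base2",(38,197),20)]:
    print(n,np.round(onz(c,uv,z),1))
```

```text
pan [462.7 170.8 115. ]
poise [477.9 -40.8 120. ]
fork [470.8  48.3 112. ]
beamend [ 486.4 -177.2   90. ]
base1 [ 444.9 -237.8   20. ]
base2 [ 537.9 -233.8   20. ]
```

Request:
{"op": "play_rows", "data": {
  "increments": [
    [[-0.006,-0.046,0],0,0.091],
    [[-0.012,-0.092,0],0,0.091],
    [[-0.018,-0.138,0],0,0.091],
    [[-0.028,-0.184,0],0,0.091],
    [[-0.04,-0.23,0],0,0.091]
  ]
}}

```text
clock: 3.75
position: [459.9, -199.8, 214.1]
ee_rot: [[-0.004, 1.0, 0.0], [1.0, 0.004, -0.0], [-0.0, 0.0, -1.0]]
force: [1.1, -0.5, -0.4]
grip_width: 91.1
```

Request:
{"op": "play_rows", "data": {
  "increments": [
    [[-0.018,-0.046,0],0,0.091],
    [[-0.036,-0.092,0],0,0.091],
    [[-0.05,-0.12,0],0,0.091],
    [[-0.05,-0.12,0],0,0.091]
  ]
}}

```text
clock: 4.15
position: [409.4, -321.0, 214.0]
ee_rot: [[-0.0, 1.0, 0.0], [1.0, 0.0, -0.0], [-0.0, 0.0, -1.0]]
force: [0.6, -0.2, -0.5]
grip_width: 91.1
```

Run:
```python
from h import *
s=read_state(); print(np.round(s["position"],1),np.round(s["joint_pos"],1),s["clock"])
cv2.imwrite("pics/w3.png",get_image("wrist"))
c=cam("wrist",s)
for q,z in [("poise_mid",105),("pointer_tip",100),("pointer_zero",100),("jar_mid",53)]:
    r=landmark_of("wrist",q); print(q,[np.round(a["xy"],1).tolist()+np.round(onz(c,a["xy"],z),1).tolist()+[round(a["score"],2)] for a in r[:2]])
```

```text
[ 409.4 -321.   214. ] [ -40.7    5.4  120.1   -0.    54.6 -130.7] 4.15
poise_mid []
pointer_tip []
pointer_zero [[328.9, 252.3, 482.1, -239.4, 100.0, 0.68], [230.3, 177.4, 402.7, -340.0, 100.0, 0.58]]
jar_mid [[227.6, 179.4, 416.1, -346.5, 53.0, 0.58]]
```

View pics/w3.png

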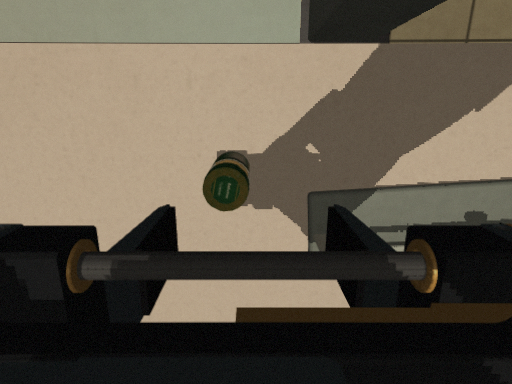

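The wrist view shows the jar upright, with its cap centre at about (226,187) and nothing close by. The scale's corner is at (310,193).

Run:
```python
from h import *
s=read_state(); c=cam("wrist",s)
print(np.round(onz(c,(226,187),106),1), s["position"])
r=trace("wrist","jar_mid"); print(r[0]["extent"],r[0]["score"])
for P in [(403.3,-342.2,106),(406,-343,106),(409,-344,0)]: print(P,np.round(proj(c,P),1))
```

```text
[ 411.8 -341.   106. ] [ 410.59655024 -318.19472291  213.89439414]
[205.2, 149.8, 45.8, 61.2] 0.63
(403.3, -342.2, 106) [224.6 178.3]
(406, -343, 106) [223.8 181. ]
(409, -344, 0) [230.2 163.5]
```

Request:
{"op": "play_rows", "data": {
  "increments": [
    [[-0.001,-0.0215,-0.02],0,0.091],
    [[-0.001,-0.0215,-0.06],0,0.091],
    [[-0.001,-0.0215,-0.08],0,0.091],
    [[-0.001,-0.0215,-0.08],0,0.091]
  ]
}}

```text
clock: 4.85
position: [408.0, -339.2, 131.4]
ee_rot: [[-0.002, 1.0, -0.003], [1.0, 0.002, 0.003], [0.003, -0.003, -1.0]]
force: [0.0, -0.2, 1.3]
grip_width: 91.4
```

Run:
```python
from h import *
s=read_state(); print(np.round(s["position"],1),s["clock"])
c=cam("wrist",s)
cv2.imwrite("pics/w4.png",get_image("wrist"))
for n in ["side"]: cv2.imwrite("pics/s4.png",cv2.resize(get_image(n)[60:260,200:400],(800,800))[:600])
```

```text
[ 408.  -339.2  131.4] 4.85
```

View pics/w4.png

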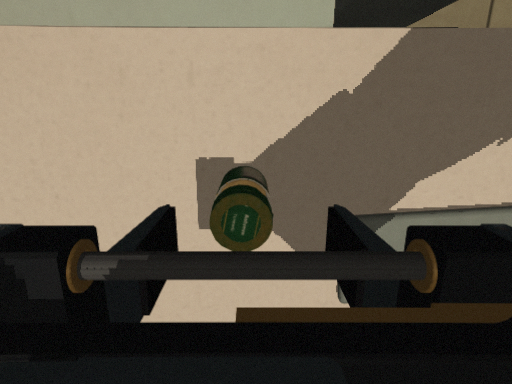

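View pics/s4.png

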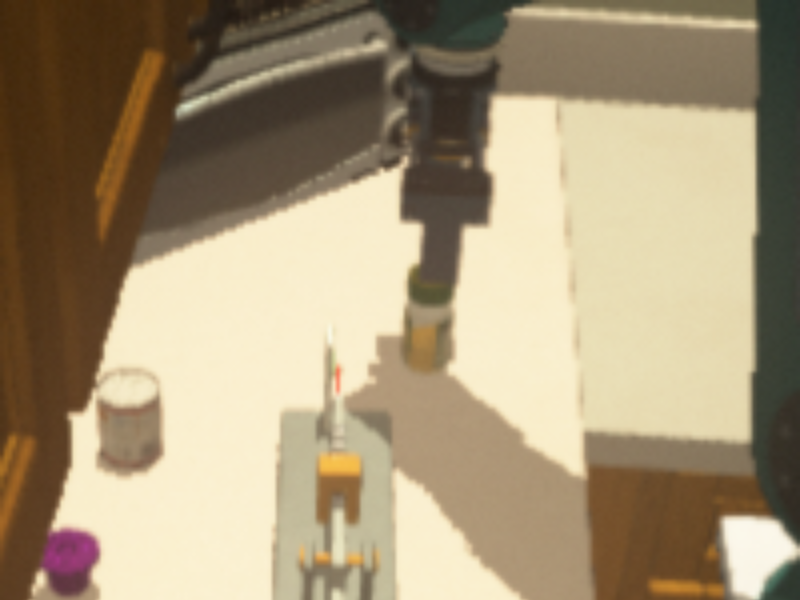

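The wrist view shows the cap between the fingers at (242,221). The side view shows the gripper directly above the jar.

Run:
```python
from h import *
s=read_state(); c=cam("wrist",s)
print(np.round(onz(c,(242,221),106),1), s["position"])
```

```text
[ 413.9 -345.9  106. ] [ 409.42568757 -340.66152266  134.44865542]
```

Request:
{"op": "play_rows", "data": {
  "increments": [
    [[0.0025,-0.003,-0.03],0,0.091],
    [[0.0025,-0.003,-0.06],0,0.091],
    [[0.0025,-0.003,-0.086],0,0.091],
    [[0.0025,-0.003,-0.086],0,0.091]
  ]
}}

```text
clock: 5.35
position: [411.0, -343.2, 46.9]
ee_rot: [[-0.002, 1.0, -0.002], [1.0, 0.002, 0.002], [0.002, -0.002, -1.0]]
force: [-0.7, -0.2, 0.8]
grip_width: 90.9
```

Request:
{"op": "play_rows", "data": {
  "increments": [
    [[0,0,0],0,0.03],
    [[0,0,0],0,0.03],
    [[0,0,0],0,0.03],
    [[0,0,0],0,0.03],
    [[0,0,0],0,0.03]
  ],
  "force": 15
}}

```text
clock: 5.85
position: [411.6, -344.3, 48.5]
ee_rot: [[-0.001, 1.0, 0.001], [1.0, 0.001, -0.001], [-0.001, 0.001, -1.0]]
force: [-0.1, 0.6, -0.4]
grip_width: 53.9
```

Request:
{"op": "play_rows", "data": {
  "increments": [
    [[0,0,0],0,0.03],
    [[0,0,0],0,0.03],
    [[0,0,0],0,0.03]
  ]
}}

```text
clock: 6.15
position: [411.6, -344.3, 48.2]
ee_rot: [[-0.001, 1.0, 0.0], [1.0, 0.001, -0.0], [-0.0, 0.0, -1.0]]
force: [0.2, 0.1, 5.3]
grip_width: 45.6
```

Request:
{"op": "play_rows", "data": {
  "increments": [
    [[0,0,0.02],0,0.03],
    [[0,0,0.05],0,0.03],
    [[0,0,0.09],0,0.03],
    [[0,0,0.13],0,0.03],
    [[0,0,0.17],0,0.03]
  ]
}}

```text
clock: 6.65
position: [410.9, -343.6, 219.2]
ee_rot: [[-0.001, 1.0, -0.001], [1.0, 0.001, 0.001], [0.001, -0.001, -1.0]]
force: [0.8, -1.2, -1.1]
grip_width: 45.5
```

Run:
```python
from h import *
s=read_state(); print(np.round(s["position"],1),s["clock"],np.round(s["force"],1),s["grip_width"])
cv2.imwrite("pics/w5.png",get_image("wrist"))
cv2.imwrite("pics/s5.png",cv2.resize(get_image("side")[60:260,200:400],(800,800))[:600])
```

```text
[ 410.9 -343.6  219.2] 6.65 [ 0.8 -1.2 -1.1] 45.46071782633335
```

View pics/w5.png

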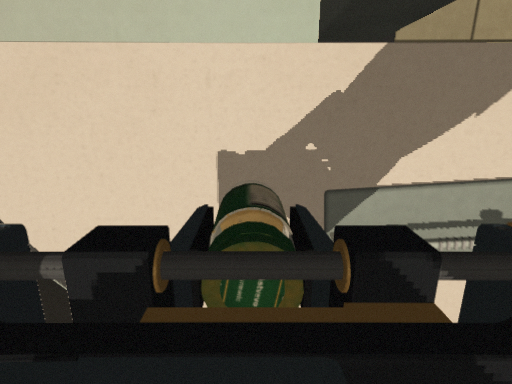

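View pics/s5.png

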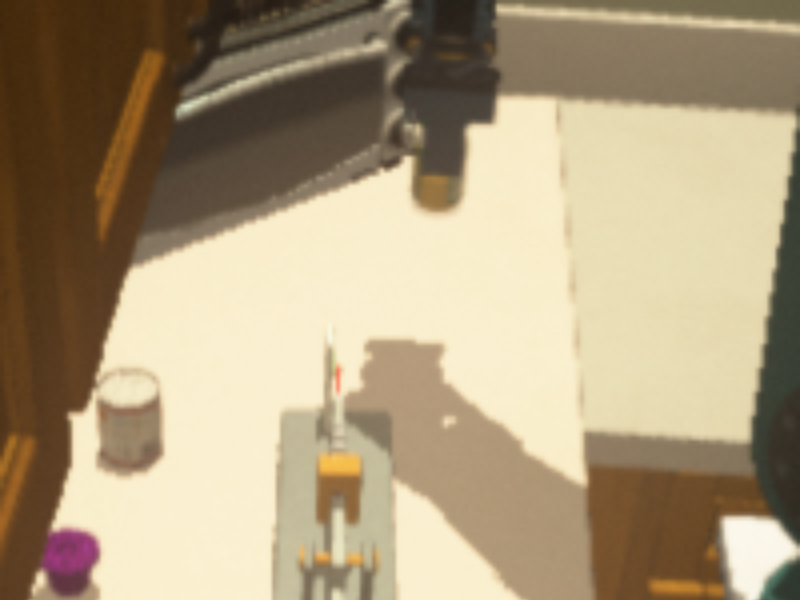

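The jar is held upright in the jaws in both views. The pan, poise and pointer are unchanged. Now I'll carry it to the pan.

Request:
{"op": "play_rows", "data": {
  "increments": [
    [[0.012,0.037,0],0,0.03],
    [[0.024,0.084,0],0,0.03],
    [[0.036,0.131,0],0,0.03],
    [[0.045,0.178,0],0,0.03],
    [[0.0506,0.225,0],0,0.03]
  ]
}}

```text
clock: 7.25
position: [461.7, -117.1, 217.1]
ee_rot: [[-0.001, 1.0, -0.001], [1.0, 0.001, 0.0], [0.0, -0.001, -1.0]]
force: [1.5, -0.2, -0.8]
grip_width: 45.4
```

Request:
{"op": "play_rows", "data": {
  "increments": [
    [[0,0.047,0],0,0.03],
    [[0,0.094,0],0,0.03],
    [[0,0.141,0],0,0.03],
    [[0,0.188,0],0,0.03],
    [[0,0.225,0],0,0.03]
  ]
}}

```text
clock: 7.75
position: [461.0, 108.2, 217.1]
ee_rot: [[-0.002, 1.0, -0.001], [1.0, 0.002, -0.0], [-0.0, -0.001, -1.0]]
force: [-0.3, -0.1, -1.4]
grip_width: 45.4
```

Request:
{"op": "play_rows", "data": {
  "increments": [
    [[0,0.03,0],0,0.03],
    [[0,0.055,0],0,0.03],
    [[0,0.064,0],0,0.03],
    [[0,0.064,0],0,0.03],
    [[0,0.064,0],0,0.03]
  ]
}}

```text
clock: 8.25
position: [461.7, 169.2, 217.4]
ee_rot: [[-0.001, 1.0, -0.001], [1.0, 0.001, -0.0], [-0.0, -0.001, -1.0]]
force: [0.5, -0.1, -0.9]
grip_width: 45.3
```

Run:
```python
from h import *
s=read_state(); print(np.round(s["position"],1),s["clock"],np.round(s["force"],1),s["grip_width"])
cv2.imwrite("pics/w6.png",get_image("wrist"))
cv2.imwrite("pics/s6.png",cv2.resize(get_image("side")[130:280,190:390],(800,600)))
cv2.imwrite("pics/c6.png",cv2.resize(get_image("scene")[130:280,120:320],(800,600)))
for n in ["scene","side","wrist"]:
    c=cam(n,s)
    for q,z in [("pan_top",113),("jar_mid",170+53)]:
        r=landmark_of(n,q); print(n,q,[np.round(a["xy"],1).tolist()+np.round(onz(c,a["xy"],z),1).tolist()+[round(a["score"],2)] for a in r[:2]])
print(read_state()["clock"])
```

```text
[461.7 169.2 217.4] 8.25 [ 0.5 -0.1 -0.9] 45.275762793427354
scene pan_top []
scene jar_mid [[152.6, 255.1, 12.4, 333.4, 223.0, 0.39]]
side pan_top [[283.6, 225.8, 468.2, 164.7, 113.0, 0.59]]
side jar_mid [[285.8, 197.3, 466.2, 168.4, 223.0, 0.7]]
wrist pan_top [[250.8, 192.3, 467.0, 170.0, 113.0, 0.84]]
wrist jar_mid [[33.6, 201.0, 440.8, 46.6, 223.0, 0.29]]
8.7
```

View pics/w6.png

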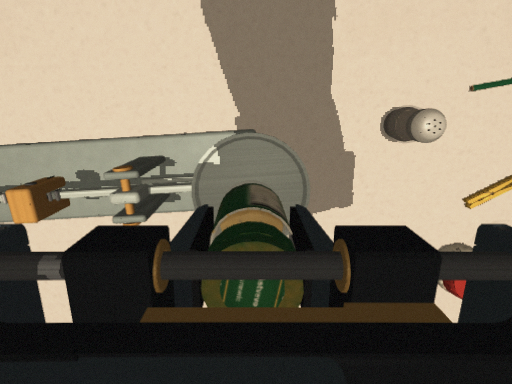

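View pics/s6.png

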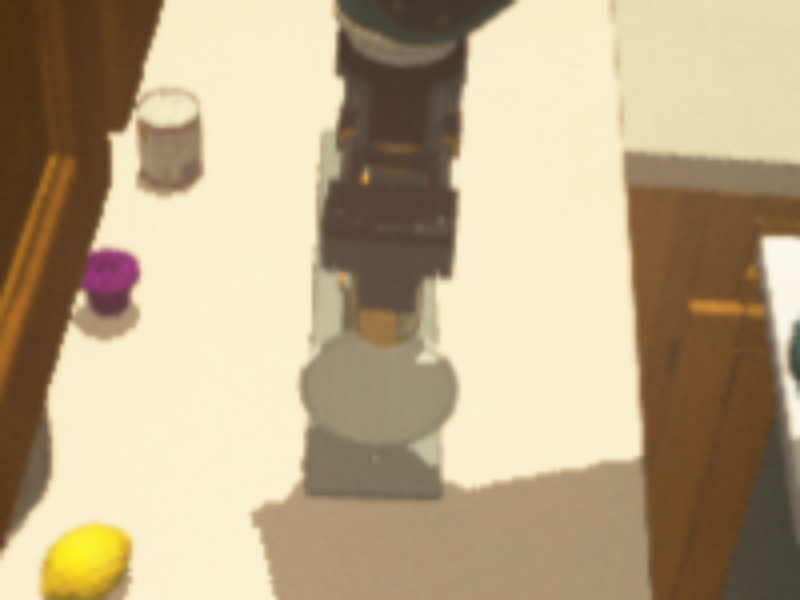

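View pics/c6.png

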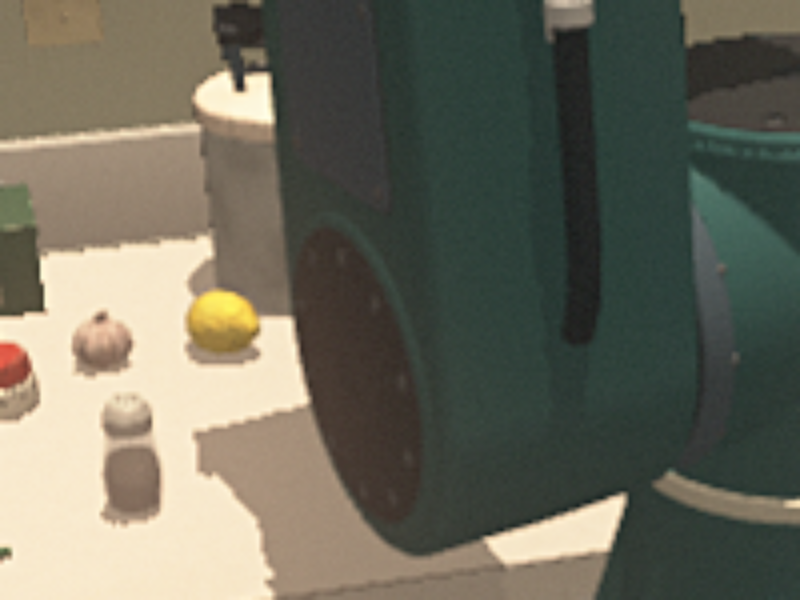

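The wrist view shows the pan rim from column 193 to 307, with its top at row 133. The jar foot's top edge is at row 186. I'll fit both.

Run:
```python
from h import *
s=read_state(); s["position"]=[462,169.9,217.9]; s["ee_rot"]=[[0,1,0],[1,0,0],[0,0,-1]]
c=cam("wrist",s); cs=cam("side")
t=np.linspace(0,2*np.pi,72)
def circ(c,x,y,z,r):
    P=np.array([proj(c,(x+r*np.cos(a),y+r*np.sin(a),z)) for a in t]); return np.round([P[:,0].min(),P[:,0].max(),P[:,1].min(),P[:,1].max()],1)
for x in (460,464,468): print("pan",x,circ(c,x,170,117,55),"side",circ(cs,x,168,117,55))
for x in (458,462,466): print("foot",x,circ(c,x,170,170,23))
print("side meas",190+302/4,190+457/4,130+332/4,130+445/4)
```

```text
pan 460 [190.7 309.3 125.3 240.1] side [266.4 306.7 211.8 241.1]
pan 464 [190.9 309.1 130.  243.9] side [265.  305.3 211.7 241. ]
pan 468 [191.2 308.9 134.5 247.6] side [263.5 303.8 211.6 240.9]
foot 458 [219.4 280.1 171.3 229.2]
foot 462 [219.5 280.  176.6 234. ]
foot 466 [219.7 279.9 181.8 238.7]
side meas 265.5 304.25 213.0 241.25
```

Jar and pan centre agree within about 1–2 mm in the wrist view. I'll descend to just above the pan.

Request:
{"op": "play_rows", "data": {
  "increments": [
    [[0,0,-0.02],0,0.03],
    [[0,0,-0.04],0,0.03],
    [[0,0,-0.05],0,0.03],
    [[0,0,-0.053],0,0.03],
    [[0,0,-0.053],0,0.03]
  ]
}}

```text
clock: 9.2
position: [462.1, 169.9, 165.0]
ee_rot: [[-0.001, 1.0, -0.0], [1.0, 0.001, -0.0], [-0.0, -0.0, -1.0]]
force: [0.3, -0.8, -0.4]
grip_width: 45.1
```

Request:
{"op": "play_rows", "data": {
  "increments": [
    [[0,0,-0.001],0,0.03],
    [[0,0,-0.002],0,0.03],
    [[0,0,-0.003],0,0.03],
    [[0,0,-0.004],0,0.03],
    [[0,0,-0.004],0,0.03]
  ]
}}

```text
clock: 9.7
position: [462.0, 169.9, 160.9]
ee_rot: [[-0.001, 1.0, 0.0], [1.0, 0.001, 0.0], [0.0, 0.0, -1.0]]
force: [0.6, 0.3, -0.6]
grip_width: 45.2
```

Request:
{"op": "play_rows", "data": {
  "increments": [
    [[0,0,-0.001],0,0.03],
    [[0,0,-0.002],0,0.03],
    [[0,0,-0.003],0,0.03],
    [[0,0,-0.003],0,0.03],
    [[0,0,-0.003],0,0.03]
  ]
}}

```text
clock: 10.2
position: [462.0, 169.9, 157.9]
ee_rot: [[-0.001, 1.0, -0.0], [1.0, 0.001, 0.0], [0.0, -0.0, -1.0]]
force: [0.1, -0.5, -0.4]
grip_width: 45.6
```

Run:
```python
from h import *
s=read_state(); print(np.round(s["position"],1),s["clock"],np.round(s["force"],1),s["grip_width"])
cv2.imwrite("pics/w7.png",get_image("wrist"))
cv2.imwrite("pics/s7.png",cv2.resize(get_image("side")[130:280,190:390],(800,600)))
```

```text
[462.  169.9 157.9] 10.2 [ 0.1 -0.5 -0.4] 45.58772807664569
```

View pics/w7.png

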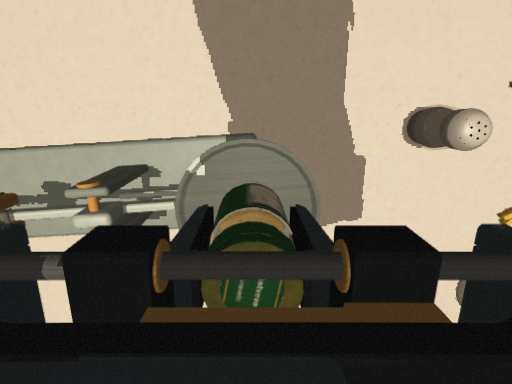

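View pics/s7.png

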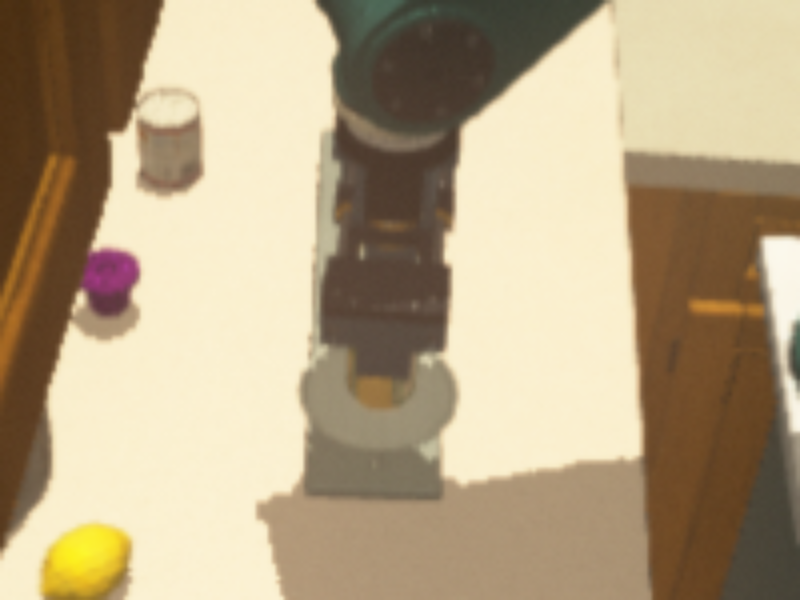

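The jar's foot is at or close to the pan in both views, and it looks centred. I'll keep lowering in 1 mm steps and watch the force.

Request:
{"op": "play_rows", "data": {
  "increments": [
    [[0,0,-0.001],0,0.03],
    [[0,0,-0.002],0,0.03],
    [[0,0,-0.003],0,0.03],
    [[0,0,-0.003],0,0.03],
    [[0,0,-0.003],0,0.03]
  ]
}}

```text
clock: 10.8
position: [462.0, 169.9, 154.9]
ee_rot: [[-0.001, 1.0, -0.0], [1.0, 0.001, 0.0], [0.0, -0.0, -1.0]]
force: [-0.0, 0.9, -0.4]
grip_width: 45.8
```

Request:
{"op": "play_rows", "data": {
  "increments": [
    [[0,0,-0.001],0,0.03],
    [[0,0,-0.0015],0,0.03],
    [[0,0,-0.0015],0,0.03]
  ]
}}

```text
clock: 11.1
position: [462.0, 169.9, 153.4]
ee_rot: [[-0.001, 1.0, 0.0], [1.0, 0.001, -0.0], [-0.0, 0.0, -1.0]]
force: [-0.3, 0.6, -0.5]
grip_width: 45.2
```

Run:
```python
from h import *
s=read_state(); print(np.round(s["position"],1),s["clock"],np.round(s["force"],1),s["grip_width"])
cv2.imwrite("pics/w8.png",get_image("wrist")); print(read_state()["force"])
im=get_image("wrist"); print(read_state()["force"])
```

```text
[462.  169.9 153.4] 11.1 [-0.3  0.6 -0.5] 45.23615582562294
[-0.69728174 -0.42043953 -1.64076569]
[0.53978134 0.17458274 0.36675922]
```

View pics/w8.png

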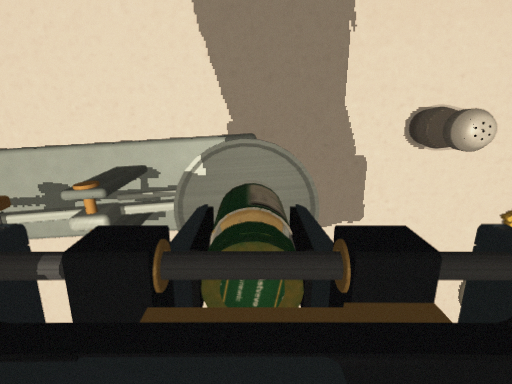

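The pan rim has not grown although the camera is 4.5 mm lower, so the pan is sinking with the jar. I'll lower it a little more.

Request:
{"op": "play_rows", "data": {
  "increments": [
    [[0,0,-0.001],0,0.03],
    [[0,0,-0.001],0,0.03]
  ]
}}

```text
clock: 11.4
position: [462.0, 169.9, 152.3]
ee_rot: [[-0.001, 1.0, -0.0], [1.0, 0.001, -0.0], [-0.0, -0.0, -1.0]]
force: [0.1, 0.2, -0.9]
grip_width: 45.3
```

Request:
{"op": "play_rows", "data": {
  "increments": [
    [[0,0,-0.0005],0,0.03],
    [[0,0,-0.0005],0,0.03]
  ]
}}

```text
clock: 11.6
position: [462.0, 169.9, 151.9]
ee_rot: [[-0.001, 1.0, 0.0], [1.0, 0.001, 0.0], [0.0, 0.0, -1.0]]
force: [0.7, -0.6, -0.2]
grip_width: 45.6
```

Request:
{"op": "play_rows", "data": {
  "increments": [
    [[0,0,-0.0005],0,0.03],
    [[0,0,-0.0005],0,0.03]
  ]
}}

```text
clock: 11.8
position: [462.0, 169.9, 151.4]
ee_rot: [[-0.001, 1.0, -0.0], [1.0, 0.001, -0.0], [-0.0, -0.0, -1.0]]
force: [0.6, -1.1, -0.6]
grip_width: 45.3
```

Request:
{"op": "play_rows", "data": {
  "increments": [
    [[0,0,-0.0005],0,0.03],
    [[0,0,-0.0005],0,0.03]
  ]
}}

```text
clock: 12.0
position: [462.0, 169.9, 150.9]
ee_rot: [[-0.001, 1.0, -0.0], [1.0, 0.001, -0.0], [-0.0, -0.0, -1.0]]
force: [-0.4, -1.1, 0.9]
grip_width: 45.8
```

Request:
{"op": "play_rows", "data": {
  "increments": [
    [[0,0,-0.0005],0,0.03],
    [[0,0,-0.0005],0,0.03]
  ]
}}

```text
clock: 12.2
position: [462.1, 169.9, 150.5]
ee_rot: [[-0.001, 1.0, 0.0], [1.0, 0.001, -0.0], [-0.0, 0.0, -1.0]]
force: [0.3, -2.6, 3.7]
grip_width: 45.4
```

Request:
{"op": "play_rows", "data": {
  "increments": [
    [[0,0,-0.0005],0,0.03],
    [[0,0,-0.0005],0,0.03]
  ]
}}

```text
clock: 12.4
position: [462.2, 169.9, 150.2]
ee_rot: [[-0.001, 1.0, 0.0], [1.0, 0.001, -0.0], [-0.0, 0.0, -1.0]]
force: [-0.8, -2.2, 6.7]
grip_width: 45.9
```

Run:
```python
from h import *
s=read_state(); print(np.round(s["position"],1),s["clock"],np.round(s["force"],1),s["grip_width"])
cv2.imwrite("pics/w9.png",get_image("wrist")); print(read_state()["force"])
cv2.imwrite("pics/s9.png",cv2.resize(get_image("side")[130:280,190:390],(800,600)))
```

```text
[462.2 169.9 150.2] 12.4 [-0.8 -2.2  6.7] 45.94658049190798
[ 0.54877095 -2.94452212  5.98717872]
```

View pics/w9.png

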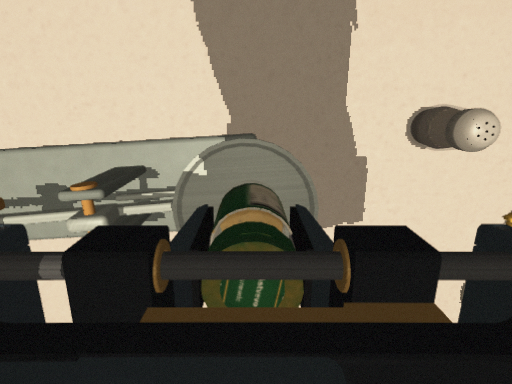

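View pics/s9.png

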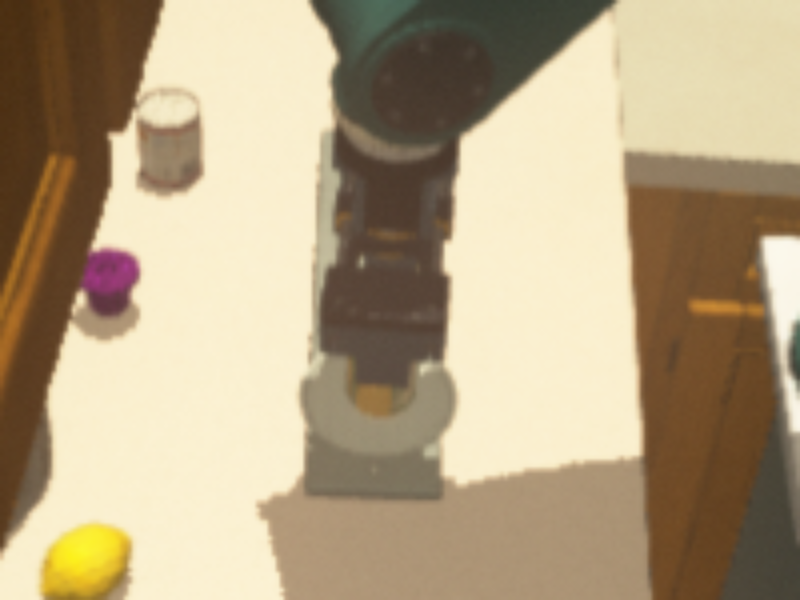

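The pan has reached its lower stop at about 7 N, so the jar is seated. I'll ease up 0.7 mm and release.

Request:
{"op": "play_rows", "data": {
  "increments": [
    [[0,0,0.0007],0,0.03],
    [[0,0,0.0007],0,0.03],
    [[0,0,0.0007],0,0.055],
    [[0,0,0.0007],0,0.07],
    [[0,0,0.0007],0,0.091]
  ]
}}

```text
clock: 13.0
position: [461.9, 170.0, 150.5]
ee_rot: [[-0.001, 1.0, -0.0], [1.0, 0.001, -0.0], [-0.0, -0.0, -1.0]]
force: [-0.6, 0.1, -0.1]
grip_width: 66.7
```

Request:
{"op": "play_rows", "data": {
  "increments": [
    [[0,0,0.0007],0,0.091],
    [[0,0,0.0007],0,0.091],
    [[0,0,0.0007],0,0.091],
    [[0,0,0.0007],0,0.091]
  ]
}}

```text
clock: 13.4
position: [462.0, 169.9, 151.3]
ee_rot: [[-0.001, 1.0, -0.0], [1.0, 0.001, -0.0], [-0.0, -0.0, -1.0]]
force: [0.7, 0.3, -0.4]
grip_width: 91.1
```

Run:
```python
from h import *
s=read_state(); print(np.round(s["position"],1),s["clock"],np.round(s["force"],1),s["grip_width"])
cv2.imwrite("pics/w10.png",get_image("wrist"))
```

```text
[462.  169.9 151.3] 13.4 [ 0.7  0.3 -0.4] 91.08185374931641
```

View pics/w10.png

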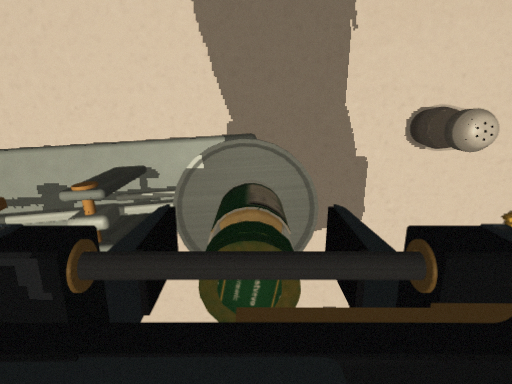

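The jar stands free on the pan with the fingers open on both sides. I'll raise and move over to the poise.

Request:
{"op": "play_rows", "data": {
  "increments": [
    [[0,0,0.01],0,0.091],
    [[0,0,0.03],0,0.091],
    [[0,0,0.06],0,0.091],
    [[0,0,0.09],0,0.091],
    [[0,0,0.105],0,0.091]
  ]
}}

```text
clock: 13.95
position: [462.8, 170.2, 259.6]
ee_rot: [[-0.001, 1.0, 0.003], [1.0, 0.001, 0.001], [0.001, 0.003, -1.0]]
force: [1.1, -0.4, 0.3]
grip_width: 91.0
```

Request:
{"op": "play_rows", "data": {
  "increments": [
    [[0.004,-0.042,0],3.3,0.06],
    [[0.008,-0.087,0],3.3,0.06],
    [[0.012,-0.132,0],3.3,0.06],
    [[0.016,-0.177,0],3.3,0.06],
    [[0.018,-0.205,0],3.3,0.06]
  ]
}}

```text
clock: 14.45
position: [480.0, -37.5, 257.3]
ee_rot: [[-0.058, 0.998, 0.001], [0.998, 0.058, -0.0], [-0.0, 0.001, -1.0]]
force: [-0.0, 0.6, 0.3]
grip_width: 60.7
```

Request:
{"op": "play_rows", "data": {
  "increments": [
    [[0,0,-0.03],0,0.05],
    [[0,0,-0.06],0,0.045],
    [[0,0,-0.06],0,0.045]
  ]
}}

```text
clock: 14.75
position: [478.0, -35.1, 194.0]
ee_rot: [[-0.058, 0.998, -0.005], [0.998, 0.058, 0.001], [0.001, -0.005, -1.0]]
force: [-1.0, 1.0, 0.8]
grip_width: 45.3
```

Run:
```python
from h import *
s=read_state(); print(np.round(s["position"],1),s["clock"],np.round(s["force"],1),s["grip_width"])
cv2.imwrite("pics/w11.png",get_image("wrist"))
cv2.imwrite("pics/s11.png",cv2.resize(get_image("side")[110:260,190:390],(800,600)))
c=cam("wrist",s)
for q,z in [("poise_mid",112),("pan_top",103)]:
    r=landmark_of("wrist",q); print(q,[np.round(a["xy"],1).tolist()+np.round(onz(c,a["xy"],z),1).tolist()+[round(a["score"],2)] for a in r[:2]])
```

```text
[478.  -35.1 194. ] 14.75 [-1.   1.   0.8] 45.33177837473852
poise_mid [[240.8, 193.6, 478.2, -42.9, 112.0, 0.86], [41.7, 187.5, 482.8, -214.2, 112.0, 0.45]]
pan_top []
```

View pics/w11.png

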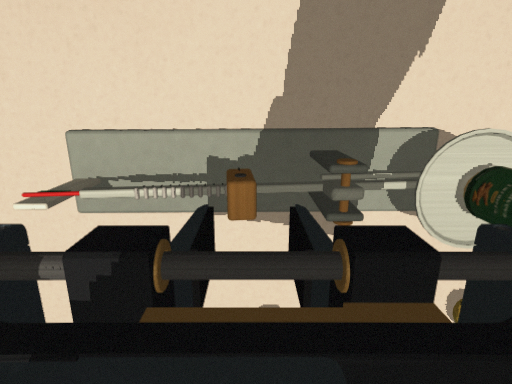

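View pics/s11.png

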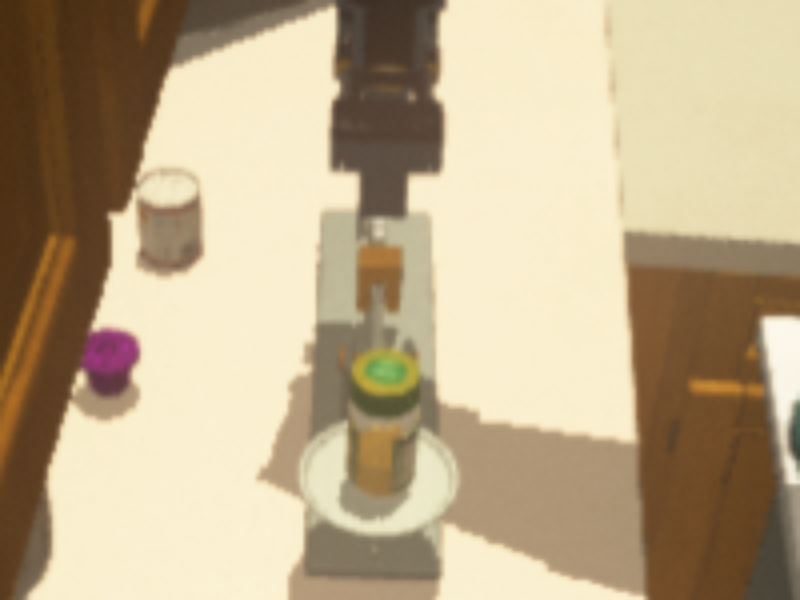

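The jar is upright on the pan at (385,430) in the crop. The beam is tilted pan-low. The poise is at (241,194) in the wrist view and the pointer at (50,194). I'll straddle the poise without touching it.

Request:
{"op": "play_rows", "data": {
  "increments": [
    [[-0.001,-0.008,-0.01],0,0.045],
    [[-0.001,-0.008,-0.03],0,0.045],
    [[-0.001,-0.008,-0.04],0,0.045],
    [[-0.001,-0.008,-0.04],0,0.045]
  ]
}}

```text
clock: 15.35
position: [478.2, -43.1, 155.3]
ee_rot: [[-0.059, 0.998, -0.002], [0.998, 0.059, 0.0], [0.0, -0.002, -1.0]]
force: [0.2, 0.4, -0.1]
grip_width: 44.9
```

Run:
```python
from h import *
s=read_state(); print(np.round(s["position"],1),s["clock"],np.round(s["force"],1),s["grip_width"])
cv2.imwrite("pics/w12.png",get_image("wrist"))
c=cam("wrist",s)
for q,z in [("poise_mid",112)]:
    r=landmark_of("wrist",q); print(q,[np.round(a["xy"],1).tolist()+np.round(onz(c,a["xy"],z),1).tolist()+[round(a["score"],2)] for a in r[:2]])
```

```text
[478.2 -43.1 155.3] 15.35 [ 0.2  0.4 -0.1] 44.90830932807315
poise_mid [[249.5, 208.5, 478.6, -43.2, 112.0, 0.61]]
```

View pics/w12.png

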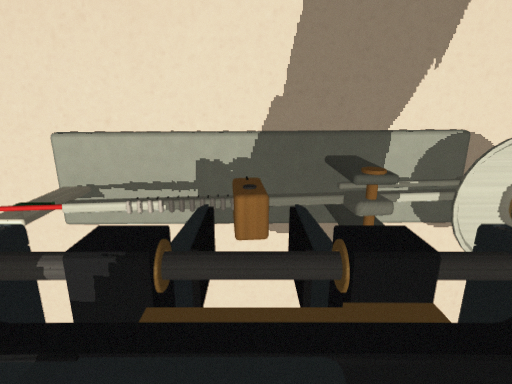

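The poise is at cols 234–266 and sits between the fingers (midline about 251). I'll lower around it.

Request:
{"op": "play_rows", "data": {
  "increments": [
    [[0,0,-0.02],0,0.045],
    [[0,0,-0.035],0,0.045],
    [[0,0,-0.044],0,0.045],
    [[0,0,-0.044],0,0.036],
    [[0,0,-0.044],0,0.036]
  ]
}}

```text
clock: 15.95
position: [479.4, -43.1, 113.0]
ee_rot: [[-0.059, 0.998, 0.001], [0.998, 0.059, -0.0], [-0.0, 0.001, -1.0]]
force: [-0.0, 0.4, -0.5]
grip_width: 36.2
```

Run:
```python
from h import *
s=read_state(); print(np.round(s["position"],1),s["clock"],np.round(s["force"],1),s["grip_width"])
cv2.imwrite("pics/w13.png",get_image("wrist"))
cv2.imwrite("pics/s13.png",cv2.resize(get_image("side")[110:260,190:390],(800,600)))
```

```text
[479.4 -43.1 113. ] 15.95 [-0.   0.4 -0.5] 36.18454752538713
```

View pics/w13.png

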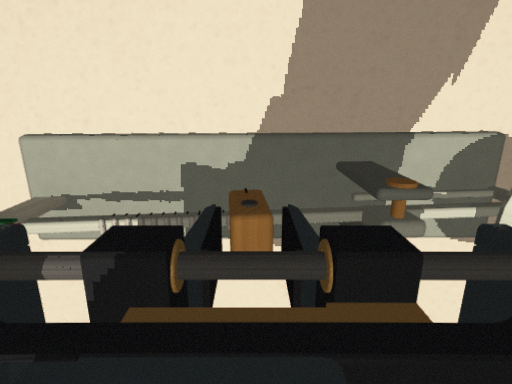

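View pics/s13.png

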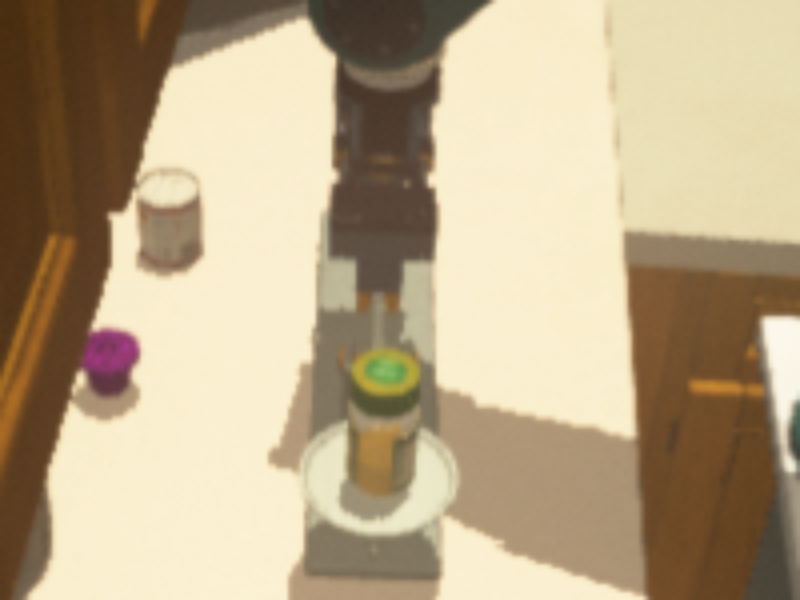

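The poise is centred between the finger pads without contact. Now I'll push outward slowly.

Request:
{"op": "play_rows", "data": {
  "increments": [
    [[0.0002,-0.003,0],0,0.036],
    [[0.0004,-0.006,0],0,0.036],
    [[0.0005,-0.009,0],0,0.036],
    [[0.0007,-0.012,0],0,0.036],
    [[0.0009,-0.015,0],0,0.036]
  ]
}}

```text
clock: 16.55
position: [479.8, -58.3, 112.3]
ee_rot: [[-0.058, 0.998, -0.0], [0.998, 0.058, 0.0], [0.0, -0.0, -1.0]]
force: [1.7, 1.2, 0.5]
grip_width: 36.2
```

Request:
{"op": "play_rows", "data": {
  "increments": [
    [[0.0002,-0.003,0],0,0.036],
    [[0.0004,-0.006,0],0,0.036],
    [[0.0005,-0.009,0],0,0.036],
    [[0.0007,-0.012,0],0,0.036],
    [[0.0009,-0.015,0],0,0.036]
  ]
}}

```text
clock: 17.05
position: [480.8, -73.4, 112.3]
ee_rot: [[-0.059, 0.998, -0.0], [0.998, 0.059, -0.0], [-0.0, -0.0, -1.0]]
force: [-0.1, 3.2, -0.8]
grip_width: 36.0
```

Run:
```python
from h import *
s=read_state(); print(np.round(s["position"],1),s["clock"],np.round(s["force"],1),s["grip_width"])
cv2.imwrite("pics/w14.png",get_image("wrist"))
```

```text
[480.8 -73.4 112.3] 17.05 [-0.1  3.2 -0.8] 36.03385510427065
```

View pics/w14.png

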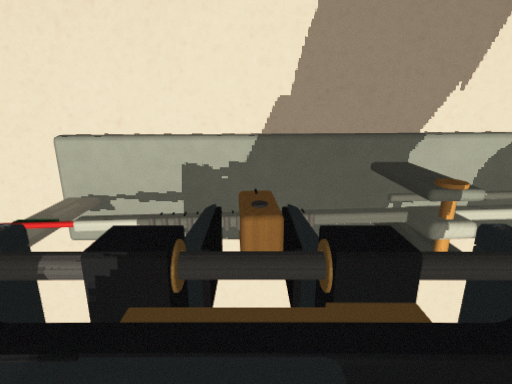

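The poise follows the right finger (contact at col 283, about 3 N). Continuing.

Request:
{"op": "play_rows", "data": {
  "increments": [
    [[0.0002,-0.003,0],0,0.036],
    [[0.0004,-0.006,0],0,0.036],
    [[0.0005,-0.009,0],0,0.036],
    [[0.0007,-0.012,0],0,0.036],
    [[0.0009,-0.015,0],0,0.036]
  ]
}}

```text
clock: 17.6
position: [481.7, -88.4, 112.4]
ee_rot: [[-0.059, 0.998, 0.0], [0.998, 0.059, -0.0], [-0.0, 0.0, -1.0]]
force: [0.1, 0.8, -0.7]
grip_width: 36.0
```

Run:
```python
from h import *
s=read_state(); print(np.round(s["position"],1),s["clock"],np.round(s["force"],1),s["grip_width"])
cv2.imwrite("pics/w15.png",get_image("wrist"))
cv2.imwrite("pics/s15.png",cv2.resize(get_image("side")[110:260,190:390],(800,600)))
```

```text
[481.7 -88.4 112.4] 17.6 [ 0.1  0.8 -0.7] 36.002792209219656
```

View pics/w15.png

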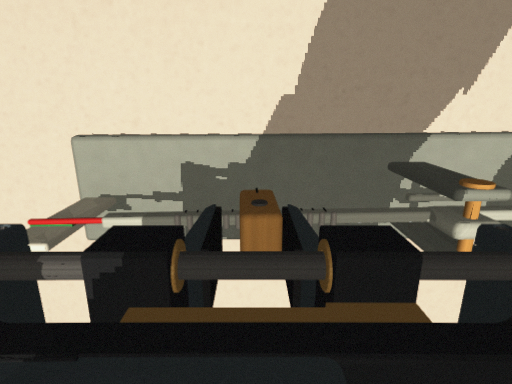

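View pics/s15.png

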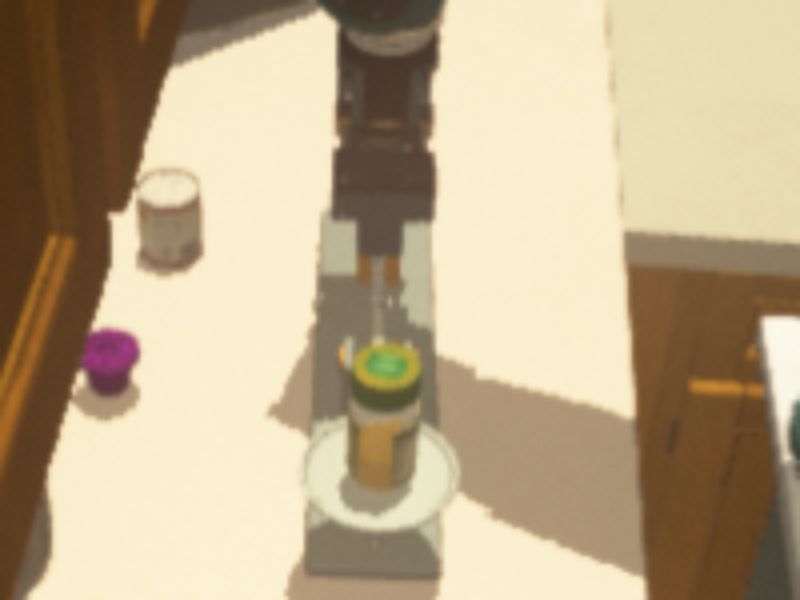

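The pan has risen slightly: the jar cap moved from row 370 to 363 in the crop. So balance is within about 3.5 notches. I'll centre the fingers off the poise, let it settle, and measure the tilt.

Request:
{"op": "play_rows", "data": {
  "increments": [
    [[-0.0003,0.005,0],0,0.036],
    [[-0.0003,0.005,0],0,0.036],
    [[-0.0003,0.005,0],0,0.036],
    [[-0.0003,0.005,0],0,0.036],
    [[-0.0003,0.005,0],0,0.036]
  ]
}}

```text
clock: 18.2
position: [481.4, -83.0, 112.4]
ee_rot: [[-0.059, 0.998, 0.0], [0.998, 0.059, -0.0], [-0.0, 0.0, -1.0]]
force: [-0.8, -0.5, -0.4]
grip_width: 36.1
```

Request:
{"op": "play_rows", "data": {
  "increments": [
    [[0,0,0],0,0.036],
    [[0,0,0],0,0.036],
    [[0,0,0],0,0.036],
    [[0,0,0],0,0.036],
    [[0,0,0],0,0.036]
  ]
}}

```text
clock: 18.7
position: [481.4, -83.1, 112.3]
ee_rot: [[-0.059, 0.998, -0.0], [0.998, 0.059, 0.0], [0.0, -0.0, -1.0]]
force: [0.4, 0.4, 0.9]
grip_width: 36.4
```

Run:
```python
from h import *
s=read_state(); print(np.round(s["position"],1),s["clock"],np.round(s["force"],1),s["grip_width"])
im=get_image("wrist"); cv2.imwrite("pics/w16.png",im)
c=cam("wrist",s)
for q,z in [("poise_mid",112),("pointer_tip",110),("pointer_zero",105)]:
    r=landmark_of("wrist",q); print(q,[np.round(a["xy"],1).tolist()+np.round(onz(c,a["xy"],z),1).tolist()+[round(a["score"],2)] for a in r[:2]])
cv2.imwrite("pics/w16z.png",cv2.resize(im[170:260,0:160],(800,450)))
side=get_image("side")
r=landmark_of("side","pan_top"); print([a["xy"] for a in r])
```

```text
[481.4 -83.1 112.3] 18.7 [0.4 0.4 0.9] 36.37236328270458
poise_mid [[249.4, 226.2, 478.2, -83.2, 112.0, 0.61]]
pointer_tip [[33.9, 217.7, 481.1, -213.6, 110.0, 0.88]]
pointer_zero [[32.4, 217.7, 483.3, -218.2, 105.0, 0.77]]
[[283.6, 225.8]]
```

View pics/w16z.png

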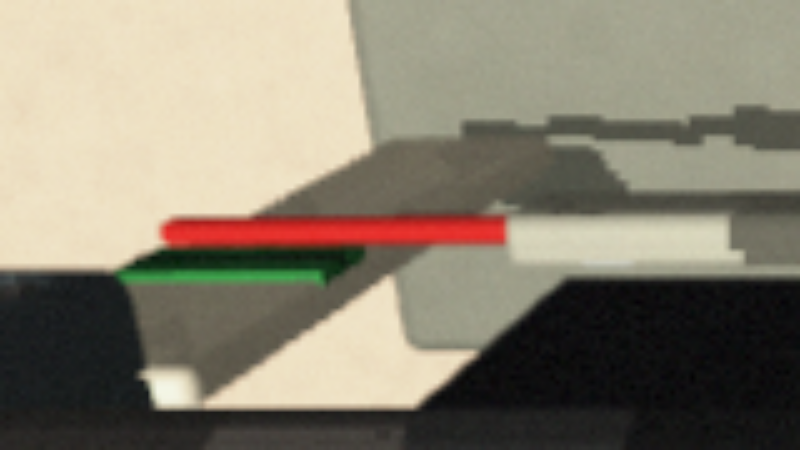

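View pics/w16.png

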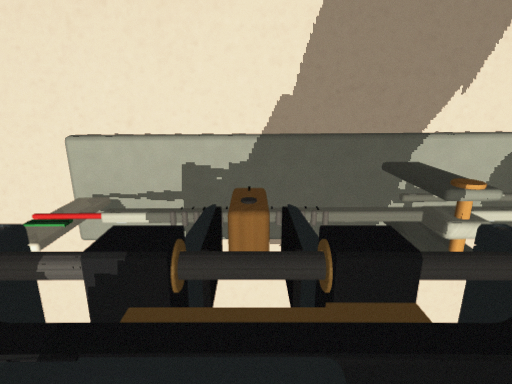

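The poise is at y −83, i.e. notch 5. In the wrist zoom the red pointer runs at about row 232, above the green band (rows 250–280). I'll quantify the tilt from how far the jar and pan have moved up in the side view.

```bash
cat > tilt.py <<'E'
from h import *
def tilt(save=None):
    im=get_image("side")
    if save: cv2.imwrite(save,cv2.resize(im[110:260,190:390],(800,600)))
    b=cv2.resize(im[110:260,190:390],(800,600)).astype(np.float32).mean(2)
    a=cv2.imread("pics/s13.png").astype(np.float32).mean(2)
    c=cam("side"); out=[]
    for (l,t,r,bt,P) in [(340,338,432,420,(464,170,200)),(340,400,430,500,(464,170,140)),(290,440,350,535,(464,170,103)),(410,440,470,535,(464,170,103))]:
        T=a[t:bt,l:r]; S=b[t-45:bt+15,l-12:r+12]
        m=cv2.matchTemplate(S,T,cv2.TM_CCOEFF_NORMED); _,v,_,(x,y)=cv2.minMaxLoc(m)
        dy=(y-45)/4
        if 0<y<m.shape[0]-1:
            p,q,w=m[y-1,x],m[y,x],m[y+1,x]; dy+=0.5*(p-w)/(p-2*q+w)/4
        g=(proj(c,np.add(P,(0,0,5)))-proj(c,P))/5
        dz=dy/g[1]; out.append((round(dy,2),round((x-12)/4,2),round(float(v),3),round(dz,2),round(-0.085+dz/120,4)))
    return out
E
python3 - <<'E'
from tilt import *
for o in tilt("pics/s17.png"): print(o)
print(read_state()["clock"])
E
```

```text
(np.float32(-2.33), 1.0, 0.755, np.float64(8.33), np.float64(-0.0156))
(np.float32(-2.05), 0.0, 0.995, np.float64(7.87), np.float64(-0.0195))
(np.float32(-2.1), 0.0, 0.818, np.float64(8.43), np.float64(-0.0147))
(np.float32(-2.62), 0.25, 0.815, np.float64(10.52), np.float64(0.0027))
19.05
```

View pics/s17.png

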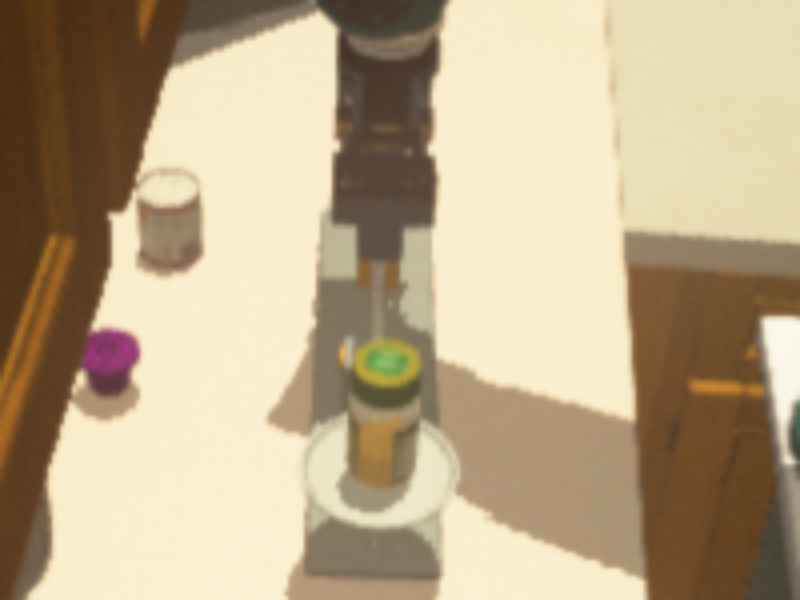

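The tilt at notch 5 reads about −0.018 (±0.005), so notch 6 should be nearest to centre. I'll push one notch, back off, then look at the pointer close up.

Request:
{"op": "play_rows", "data": {
  "increments": [
    [[0.0002,-0.003,0],0,0.036],
    [[0.0004,-0.006,0],0,0.036],
    [[0.0005,-0.009,0],0,0.036],
    [[0.0007,-0.011,0],0,0.036],
    [[0.0008,-0.013,0],0,0.036]
  ]
}}

```text
clock: 19.55
position: [482.2, -96.4, 112.3]
ee_rot: [[-0.059, 0.998, 0.0], [0.998, 0.059, -0.0], [-0.0, 0.0, -1.0]]
force: [-0.7, -1.5, -0.3]
grip_width: 35.9
```

Request:
{"op": "play_rows", "data": {
  "increments": [
    [[0,0,0],0,0.036],
    [[-0.0003,0.005,0],0,0.036],
    [[-0.0003,0.005,0],0,0.036],
    [[-0.0003,0.005,0],0,0.04],
    [[-0.0003,0.005,0],0,0.04]
  ]
}}

```text
clock: 20.05
position: [481.9, -91.0, 112.3]
ee_rot: [[-0.059, 0.998, 0.0], [0.998, 0.059, -0.0], [-0.0, 0.0, -1.0]]
force: [-0.1, -0.1, 0.8]
grip_width: 39.6
```

Run:
```python
from tilt import *
s=read_state(); print(np.round(s["position"],1),s["clock"],np.round(s["force"],1),s["grip_width"])
im=get_image("wrist"); cv2.imwrite("pics/w18.png",im)
c=cam("wrist",s)
for q,z in [("poise_mid",107)]:
    r=landmark_of("wrist",q); print(q,[np.round(a["xy"],1).tolist()+np.round(onz(c,a["xy"],z),1).tolist()+[round(a["score"],2)] for a in r[:2]])
for o in tilt("pics/s18.png"): print(o)
```

```text
[481.9 -91.  112.3] 20.05 [-0.1 -0.1  0.8] 39.648834446810355
poise_mid [[248.0, 222.7, 478.5, -92.0, 107.0, 0.78]]
(np.float32(-3.02), 1.0, 0.728, np.float64(10.77), np.float64(0.0048))
(np.float32(-2.8), 0.25, 0.993, np.float64(10.76), np.float64(0.0047))
(np.float32(-2.55), 0.0, 0.771, np.float64(10.23), np.float64(0.0003))
(np.float32(-3.31), 0.25, 0.808, np.float64(13.29), np.float64(0.0258))
```

View pics/w18.png

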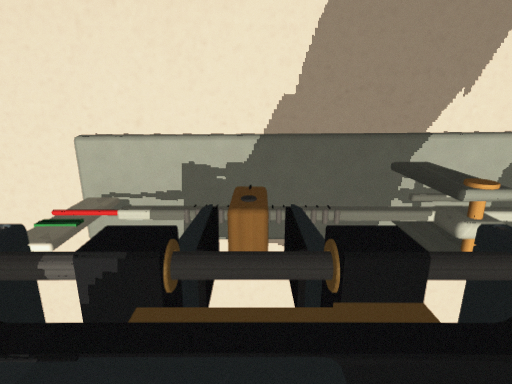

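The tilt now reads about +0.005, with the poise one notch further (y −92). I'll withdraw upward and view the pointer side-on.

Request:
{"op": "play_rows", "data": {
  "increments": [
    [[0,0,0],0,0.045],
    [[0,0,0.01],0,0.045],
    [[0,0,0.03],0,0.05],
    [[0,0,0.06],0,0.05],
    [[0,0,0.075],0,0.05]
  ]
}}

```text
clock: 20.7
position: [482.7, -91.3, 190.1]
ee_rot: [[-0.059, 0.998, 0.002], [0.998, 0.059, -0.001], [-0.001, 0.002, -1.0]]
force: [0.1, 0.3, 0.7]
grip_width: 49.9
```

Request:
{"op": "play_rows", "data": {
  "increments": [
    [[-0.025,-0.035,0],-8.5,0.05],
    [[-0.05,-0.07,0],-17,0.05],
    [[-0.075,-0.11,0],-25.5,0.05],
    [[-0.1,-0.15,0],-34,0.05],
    [[-0.124,-0.188,0],-42.5,0.05]
  ]
}}

```text
clock: 21.2
position: [356.7, -280.6, 188.3]
ee_rot: [[0.636, 0.772, 0.001], [0.772, -0.636, -0.001], [-0.0, 0.001, -1.0]]
force: [1.3, -0.4, 0.6]
grip_width: 50.0
```

Request:
{"op": "play_rows", "data": {
  "increments": [
    [[0,0,0],-8.5,0.05],
    [[0,0,0],-17,0.05],
    [[0,0,-0.02],-25.5,0.05],
    [[0,0,-0.05],-34,0.05],
    [[0,0,-0.07],-42.5,0.05]
  ]
}}

```text
clock: 21.7
position: [357.6, -279.0, 116.7]
ee_rot: [[0.99, 0.139, 0.0], [0.139, -0.99, -0.0], [0.0, 0.0, -1.0]]
force: [0.6, 0.2, -0.2]
grip_width: 49.8
```

Request:
{"op": "play_rows", "data": {
  "increments": [
    [[0,0,0],-8.3,0.05],
    [[0,0,0],-8.3,0.05],
    [[0,0,0],-8.3,0.05]
  ]
}}

```text
clock: 22.0
position: [358.2, -279.4, 118.0]
ee_rot: [[1.0, 0.006, 0.001], [0.006, -1.0, -0.001], [0.001, 0.001, -1.0]]
force: [-0.2, -0.3, 0.1]
grip_width: 50.0
```

Run:
```python
from tilt import *
s=read_state(); print(np.round(s["position"],1),s["clock"],np.round(s["force"],1),s["grip_width"])
im=get_image("wrist"); cv2.imwrite("pics/w19.png",im)
c=cam("wrist",s)
for q,z in [("pointer_tip",105),("pointer_zero",105)]:
    r=landmark_of("wrist",q); print(q,[np.round(a["xy"],1).tolist()+[round(a["score"],2)] for a in r[:2]])
for o in tilt("pics/s19.png"): print(o)
```

```text
[ 358.2 -279.4  118. ] 22.0 [-0.2 -0.3  0.1] 50.0317188597924
pointer_tip [[443.5, 153.0, 0.8]]
pointer_zero [[445.1, 155.4, 0.66]]
(np.float32(-2.82), 0.0, 0.694, np.float64(10.08), np.float64(-0.001))
(np.float32(-2.77), 0.25, 0.949, np.float64(10.67), np.float64(0.0039))
(np.float32(-2.17), 0.0, 0.758, np.float64(8.73), np.float64(-0.0122))
(np.float32(-2.23), -0.25, 0.264, np.float64(8.95), np.float64(-0.0104))
```

View pics/w19.png

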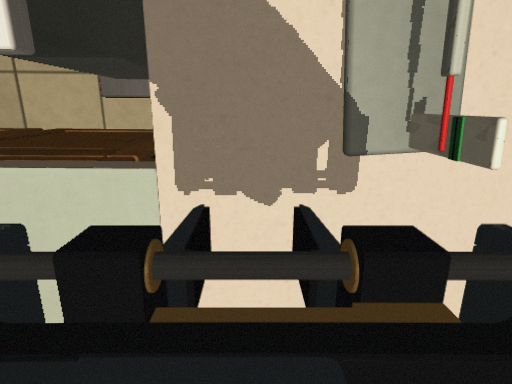

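View pics/s19.png

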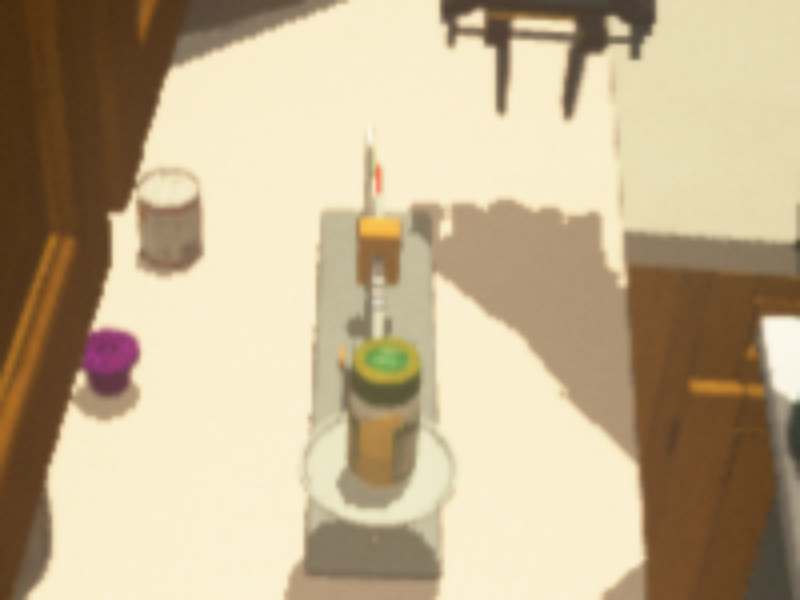

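Run:
```python
from h import *
im=cv2.imread("pics/w19.png"); cv2.imwrite("pics/w19z.png",cv2.resize(im[60:180,400:512],(747,600)*1 if 0 else (560,600),interpolation=cv2.INTER_CUBIC))
```

```text
(no output)
```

View pics/w19z.png

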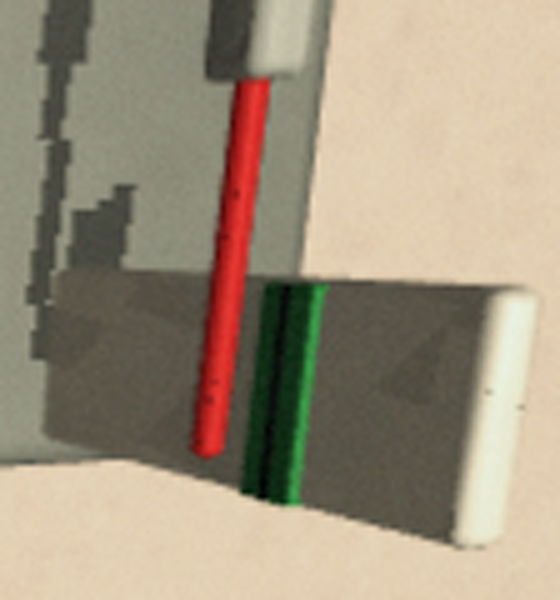

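In the zoom, the tip (207,450) lies left of the black line (about col 265) only because the pointer hangs in front of the plate. I need that gap, so I'll take one view from above the plate and work out the height by parallax.

Request:
{"op": "play_rows", "data": {
  "increments": [
    [[0,0,0.04],0,0.05],
    [[0.02,0,0.07],0,0.05],
    [[0.06,0,0.07],0,0.05],
    [[0.1,0,0.07],0,0.05],
    [[0.122,0,0.07],0,0.05]
  ]
}}

```text
clock: 22.7
position: [482.6, -279.2, 188.2]
ee_rot: [[1.0, 0.003, 0.002], [0.003, -1.0, -0.001], [0.002, 0.001, -1.0]]
force: [-0.8, 0.6, -0.4]
grip_width: 50.1
```

Request:
{"op": "play_rows", "data": {
  "increments": [
    [[0,0,0],0,0.05],
    [[0,0,0],0,0.05],
    [[0,0,0],0,0.05]
  ]
}}

```text
clock: 23.0
position: [479.0, -278.9, 187.3]
ee_rot: [[1.0, 0.002, -0.0], [0.002, -1.0, 0.0], [-0.0, -0.0, -1.0]]
force: [-0.7, -0.4, -0.1]
grip_width: 50.4
```

Run:
```python
from tilt import *
s=read_state(); print(np.round(s["position"],1),s["clock"],np.round(s["force"],1),s["grip_width"])
im=get_image("wrist"); cv2.imwrite("pics/w20.png",im)
c=cam("wrist",s)
for q,z in [("pointer_tip",80),("pointer_zero",80),("poise_mid",104)]:
    r=landmark_of("wrist",q); print(q,[np.round(a["xy"],1).tolist()+np.round(onz(c,a["xy"],z),1).tolist()+[round(a["score"],2)] for a in r[:2]])
cv2.imwrite("pics/w20z.png",cv2.resize(im[60:200,180:340],(685,600),interpolation=cv2.INTER_CUBIC))
```

```text
[ 479.  -278.9  187.3] 23.0 [-0.7 -0.4 -0.1] 50.42888032535217
pointer_tip []
pointer_zero [[265.2, 142.3, 491.9, -236.1, 80.0, 0.68]]
poise_mid []
```

View pics/w20.png

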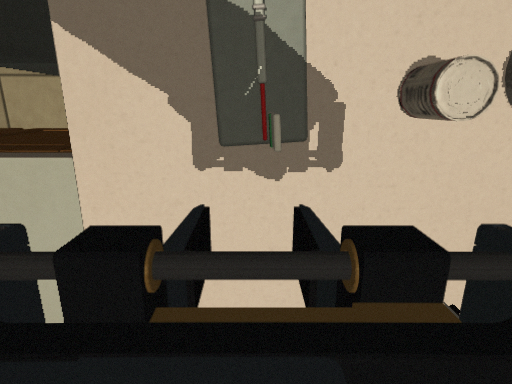

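View pics/w20z.png

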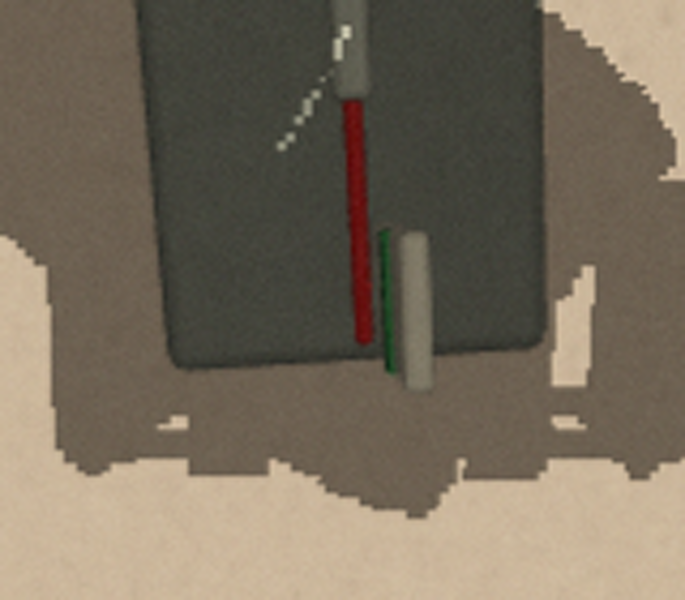

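Run:
```python
from h import *
R=[[1,0,0],[0,-1,0],[0,0,-1]]
A=cam("wrist",dict(position=[357.9,-279.1,117.4],ee_rot=R)); B=cam("wrist",dict(position=[479.6,-279.0,187.3],ee_rot=R))
for n,a,b in [("tip",(441.6,149.6),(265.0,138.5)),("band low far",(449,158.4),(270.7,146.9)),("band low near",(453.6,117),(268.5,113.7)),("band top edge far",(459.4,160.6),(272.4,146.9)),("band top near",(465,117),(271.3,113.7)),
  ("plate top far L",(491,168),(275,150.5)),("plate top near L",(497.5,118),(273.5,115))]:
    x,r=tri([ray(A,a),ray(B,b)]); print(n,np.round(x,1),np.round(r,2))
```

```text
tip [ 492.6 -233.7   73.8] [0.34 0.34]
band low far [ 498.  -240.6   75.1] [0.45 0.45]
band low near [ 495.4 -211.2   76.3] [0.34 0.34]
band top edge far [ 498.9 -239.9   84.7] [0.11 0.11]
band top near [ 497.4 -211.    84.6] [0.3 0.3]
plate top far L [ 499.2 -239.4  112. ] [0.22 0.22]
plate top near L [ 497.4 -211.   111.2] [0.04 0.04]
```

Parallax puts the tip at z≈74 and the band at about 75–85 (centre 80). That suggests tilt of about +0.02, against the side view's +0.005. To settle it, I'll compare the red pointer and pan in the side view with the first picture, when the empty beam was level.

Run:
```python
from h import *
c=cam("side")
im0=cv2.imread("pics/side0.png")
a=cv2.resize(im0[110:260,190:390],(800,600)); b=cv2.imread("pics/s19.png"); s11=cv2.imread("pics/s11.png")
def red(x):
    x=x.astype(float); w=np.clip(x[...,2]-1.0*np.maximum(x[...,1],x[...,0])-40,0,None)
    w[:, :340]=0; w[:,410:]=0; w[:120]=0; w[230:]=0
    ys,xs=np.mgrid[:x.shape[0],:x.shape[1]]; return (w*xs).sum()/w.sum()/4,(w*ys).sum()/w.sum()/4,w.sum(), np.where(w.max(1)>20)[0][[0,-1]]/4
print("red level",red(a)); print("red now",red(b))
g=(proj(c,(490,-210,85))-proj(c,(490,-210,80)))/5; print("px per mm z at tip",g)
# pan
A=a.mean(2).astype(np.float32);B=b.mean(2).astype(np.float32);S=s11.mean(2).astype(np.float32);S17=cv2.imread("pics/s17.png").mean(2).astype(np.float32)
cv2.imwrite("pics/cmp.png",np.hstack([x[320:600,250:515] for x in (a,b,s11)]))
cv2.imwrite("pics/cmp2.png",np.hstack([cv2.resize(x[110:260,320:440],(360,450)) for x in (a,b)]))
print("px/mm pan",(proj(c,(464,170,118))-proj(c,(464,170,113)))/5)
```

```text
red level (np.float64(94.3691557187017), np.float64(44.60500386398763), np.float64(5176.0), array([41.5 , 47.75]))
red now (np.float64(94.42333610648919), np.float64(49.15686356073211), np.float64(12020.0), array([41.25, 48.  ]))
px per mm z at tip [ 0.01023845 -0.23161105]
px/mm pan [ 0.01402367 -0.25177767]
```

View pics/cmp.png

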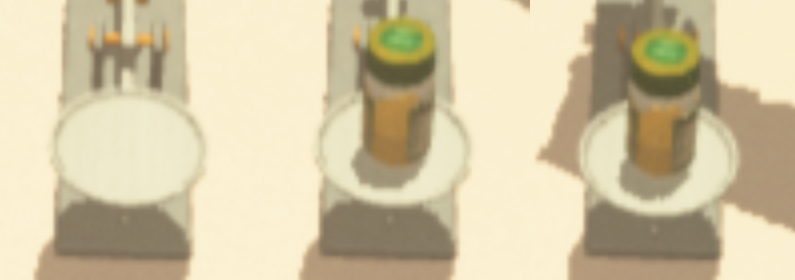

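View pics/cmp2.png

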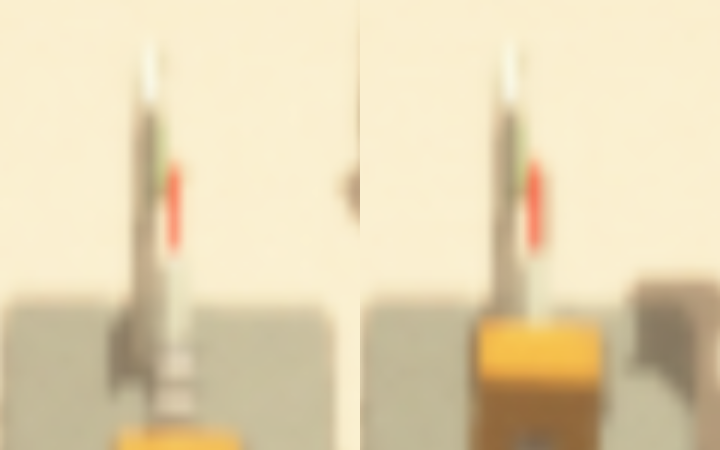

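Run:
```python
from h import *
c=cam("side")
im0=cv2.imread("pics/side0.png")
a=cv2.resize(im0[110:260,190:390],(800,600)).astype(np.float32); b=cv2.imread("pics/s19.png").astype(np.float32)
def redw(x): 
    return np.clip(x[...,2]-x[...,1],0,None)*(x[...,2]-x[...,1]>25)
for nm,x in (("lvl",a),("now",b)):
    w=redw(x[150:205,365:395]-0); p=w.sum(1); print(nm,np.round(p[::2]).astype(int))
    # half-max edges
    m=p.max()/2; i=np.where(p>m)[0]; print(i[0]+150-(p[i[0]]-m)/(p[i[0]]-p[i[0]-1]), i[-1]+150+(p[i[-1]]-m)/(p[i[-1]]-p[i[-1]+1]))
def match(T,S,l,t,r,bt,ch=None,pad=8):
    t0=T[t:bt,l:r]; s=S[t-pad:bt+pad,l-4:r+4]
    m=cv2.matchTemplate(s,t0,cv2.TM_CCOEFF_NORMED);_,v,_,(x,y)=cv2.minMaxLoc(m)
    p,q,w=m[y-1,x],m[y,x],m[y+1,x]
    return x-4, y-pad+0.5*(p-w)/(p-2*q+w), v
rg=lambda x:(x[...,2]-x[...,1])
print("red diff-channel (4x px)",match(rg(a),rg(b),364,150,396,205))
print("plate static",match(a.mean(2),b.mean(2),355,115,375,150))
for n,box in dict(rimL=(296,420,322,520),rimBL=(300,490,345,540),rimB=(340,500,420,535),rimR=(435,430,470,520),baseB=(300,540,450,590)).items():
    print(n,match(a.mean(2),b.mean(2),*box))
print("expected 4x px for tilt +.01: tip",0.01*283*0.2316*4,"pan",-0.01*117*.2518*4)
```

```text
lvl [  0   0   0   0   0   0   0 181 290 416 496 546 562 580 564 514 493 491
 490 472 410 281 162   0   0   0   0   0]
166.02027028799057 191.79411762952805
now [  0   0   0   0   0   0  93 267 400 518 649 687 717 742 731 676 653 652
 643 618 532 343 200   0   0   0   0   0]
165.46296298503876 191.76068377494812
red diff-channel (4x px) (0, np.float32(-0.29232523), 0.9856986999511719)
plate static (0, np.float32(0.050950747), 0.9990605115890503)
rimL (0, np.float32(0.45562887), 0.9900468587875366)
rimBL (0, np.float32(1.5070511), 0.9783556461334229)
rimB (2, np.float32(3.7665553), 0.9148954749107361)
rimR (0, np.float32(0.20530523), 0.9943249821662903)
baseB (0, np.float32(-0.032475285), 0.9994993805885315)
expected 4x px for tilt +.01: tip 2.621712 pan -1.1784240000000001
```

The side view says the pointer sits within 0.1 px of where it was when the empty scale was level. That conflicts with the parallax result, so I'll check the other wrist views for consistency.

Run:
```python
from h import *
def yaw(a):
    a=np.radians(a); x=np.array([np.cos(a),np.sin(a),0]); z=np.array([0,0,-1.]); return np.stack([x,np.cross(z,x),z],1)
V={"w5":((411.4,-344.1,217.9),90),"w11":((478.0,-35.1,194.0),93.3),"w12":((478.6,-43.1,156.0),93.3),"w14":((480.8,-73.2,112.3),93.3),"w16":((481.4,-83.1,112.3),93.3),"w18":((481.9,-91.05,112.3),93.3),"w19":((357.9,-279.1,117.4),0),"w20":((479.6,-279,187.3),0)}
for n,(p,a) in V.items():
    c=cam("wrist",dict(position=p,ee_rot=yaw(a)))
    print(n,[(z,np.round(proj(c,(492.6,-233.7,z)),1).tolist()) for z in (74,80,104)],"plate top",np.round(proj(c,(498.5,-225,116)),1))
def up(n,x0,x1,y0,y1,k,o): cv2.imwrite(o,cv2.resize(cv2.imread(f"pics/{n}.png")[y0:y1,x0:x1],None,fx=k,fy=k,interpolation=cv2.INTER_CUBIC))
up("w5",400,512,180,260,7,"pics/w5z.png"); up("w18",0,130,180,260,6,"pics/w18z.png"); up("w11",0,110,170,250,6,"pics/w11z.png")
```

```text
w5 [(74, [348.0, 248.0]), (80, [349.7, 250.4]), (104, [356.9, 261.1])] plate top [369.1 272.3]
w11 [(74, [50.0, 187.1]), (80, [46.0, 188.7]), (104, [28.3, 195.8])] plate top [ 29.5 206.9]
w12 [(74, [31.0, 198.3]), (80, [26.0, 200.4]), (104, [3.5, 209.8])] plate top [  3.8 223.3]
w14 [(74, [30.3, 215.4]), (80, [24.3, 218.4]), (104, [-3.4, 232.0])] plate top [ -3.4 250. ]
w16 [(74, [44.0, 215.3]), (80, [38.4, 218.3]), (104, [12.5, 232.0])] plate top [ 13.4 249.9]
w18 [(74, [55.0, 215.3]), (80, [49.7, 218.2]), (104, [25.2, 231.9])] plate top [ 26.8 249.8]
w19 [(74, [441.9, 149.1]), (80, [447.2, 150.3]), (104, [472.0, 155.9])] plate top [500.7 144. ]
w20 [(74, [265.0, 138.8]), (80, [265.3, 139.5]), (104, [266.5, 142.6])] plate top [274.9 133.4]
```

View pics/w5z.png

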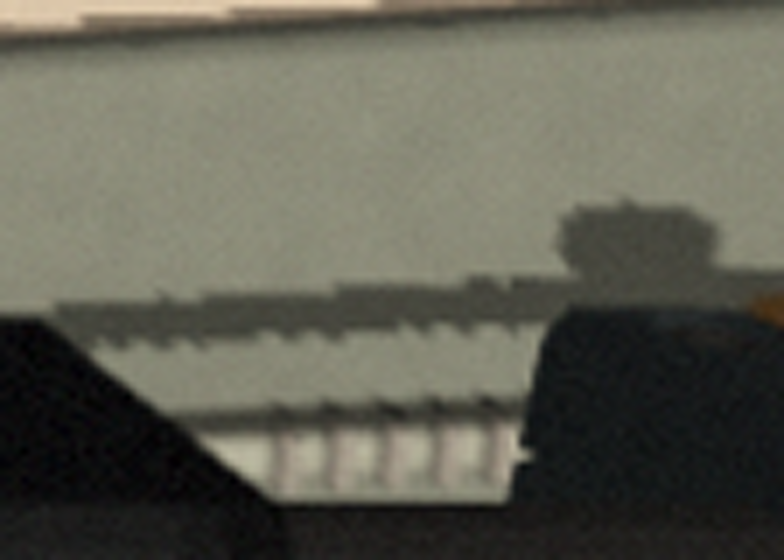

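View pics/w18z.png

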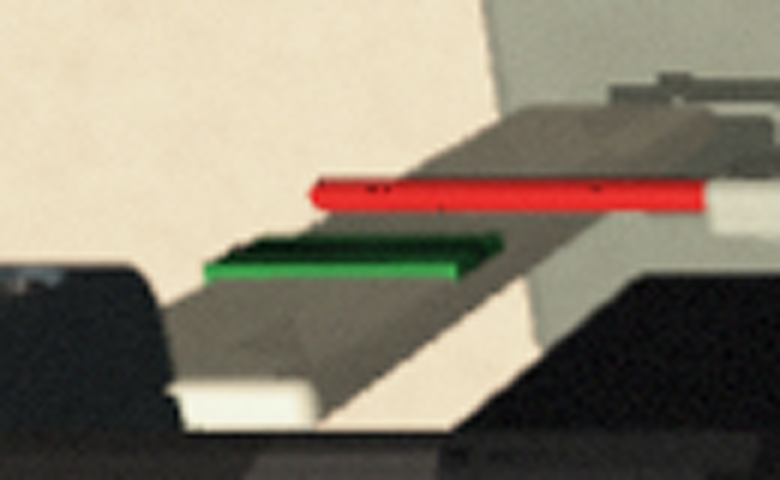

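View pics/w11z.png

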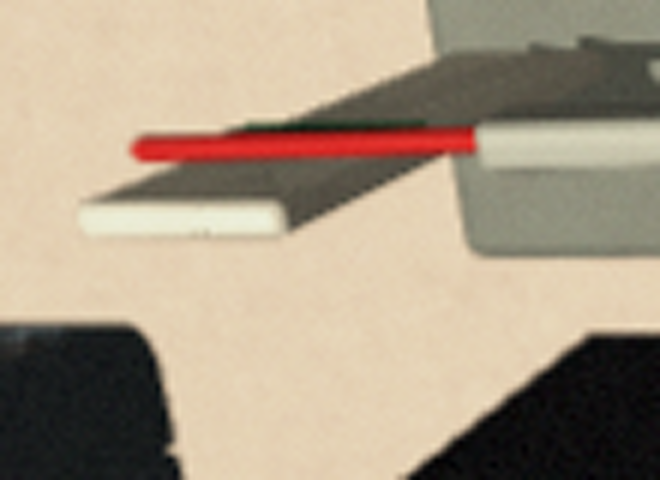

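Run:
```python
import cv2
def up(n,x0,x1,y0,y1,k,o): cv2.imwrite(o,cv2.resize(cv2.imread(f"pics/{n}.png")[y0:y1,x0:x1],None,fx=k,fy=k,interpolation=cv2.INTER_CUBIC))
up("w2",0,80,140,210,9,"pics/w2z.png")
```

```text
(no output)
```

View pics/w2z.png

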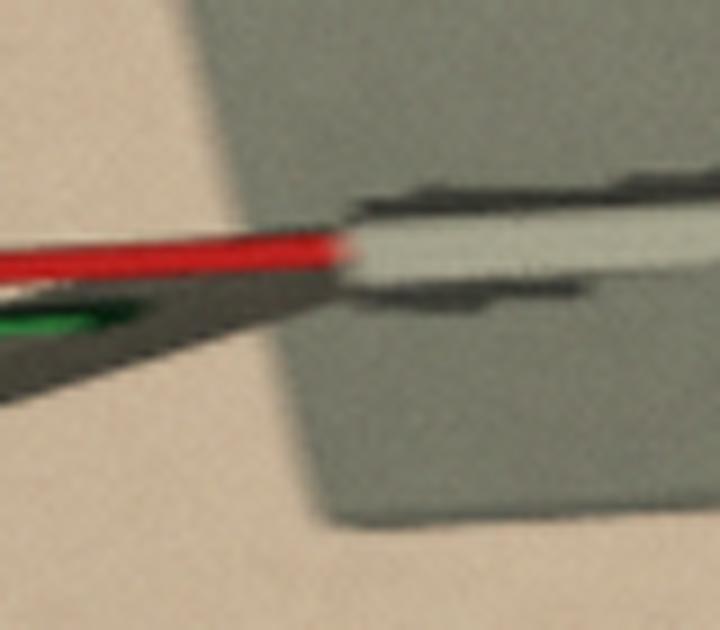

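```bash
cat > fit.py <<'E'
from h import *
from scipy.optimize import least_squares
def yaw(a):
    a=np.radians(a); x=np.array([np.cos(a),np.sin(a),0]); z=np.array([0,0,-1.]); return np.stack([x,np.cross(z,x),z],1)
d=np.array([0.058,-0.998,0])
# name,pose,yaw,axis measured (0 col,1 row),separation px, y at which, tilt (None=t6, 't5')
V=[("w2",(499.9,30.0,214.2),90,1,3.4,-213,0.0),("w16",(481.4,-83.1,112.3),93.3,1,3.0,-225,"t5"),("w18",(481.9,-91.05,112.3),93.3,1,6.3,-225,"t6"),
 ("w11",(478.5,-35.1,194.5),93.3,1,-4.3,-222,-0.085),("w19",(357.9,-279.1,117.4),0,0,8.4,-233,"t6"),("w20",(479.6,-279.,187.3),0,0,5.4,-233,"t6")]
def T(t,t6): return t6 if t=="t6" else (t6-0.0245 if t=="t5" else t)
def pred(v,dx,dz0,t6):
    n,p,a,ax,m,y,t=v
    c=cam("wrist",dict(position=p,ee_rot=yaw(a))); t=T(t,t6)
    L=48.5-y
    P=np.array([492.6+(y+233.7)*-0.058,y,80-L*t]); Q=np.array([P[0]+dx,y,80+dz0])
    p0=proj(c,P); q0=proj(c,Q); q1=proj(c,Q+5*d)-q0
    o=1-ax; k=(p0[o]-q0[o])/q1[o]
    return q0[ax]+k*q1[ax]-p0[ax]
def run(idx,free=True,w0=0):
    f=lambda x:[pred(V[i],*x)-V[i][4] for i in idx]
    r=least_squares(f,[5,-5,0.0]); return np.round(r.x,4),np.round(r.fun,2)
if __name__=="__main__":
    print("all",run(range(6)))
    print("no w2",run([1,2,3,4,5])); print("no w11",run([0,1,2,4,5])); print("w19,20,2",run([0,4,5])); print("w16,18,2,20",run([0,1,2,5]));print("w2,11,16,18",run([0,1,2,3]))
E
python3 fit.py
```

```text
all (array([ 4.7256, -7.5986,  0.0324]), array([-0.19,  0.38,  0.31,  0.13, -0.36, -0.29]))
no w2 (array([ 4.6785, -7.852 ,  0.0337]), array([ 0.37,  0.29,  0.01, -0.34, -0.34]))
no w11 (array([ 4.6495, -6.0217,  0.0271]), array([ 0.01,  0.34,  0.31, -0.34, -0.34]))
w19,20,2 (array([ 5.0027, -8.0284,  0.0339]), array([-0.,  0.,  0.]))
w16,18,2,20 (array([ 5.0688, -8.3598,  0.0294]), array([ 0.  ,  0.03, -0.03, -0.  ]))
w2,11,16,18 (array([  5.5147, -10.8374,   0.0344]), array([-0.  ,  0.04, -0.05,  0.01]))
```

The evidence conflicts, so I'll work from the numbers. Each state has side pictures, so I'll measure the pan rim and pointer shifts between the empty-level, stop and current states.

Run:
```python
from h import *
c=cam("side")
def full(n,y0,x0):  # put 4x crop to common coordinates
    return cv2.imread(n).astype(np.float32)
im0=cv2.imread("pics/side0.png")
lvl=cv2.resize(im0[110:260,190:390],(800,600)).astype(np.float32)
I={"lvl":lvl}
for k in ("s11","s13","s15","s17","s18","s19"): I[k]=cv2.imread(f"pics/{k}.png").astype(np.float32)
s6=cv2.imread("pics/s6.png").astype(np.float32); s7=cv2.imread("pics/s7.png").astype(np.float32); s9=cv2.imread("pics/s9.png").astype(np.float32)  # crop [130:280] -> shift 80 rows
for k,v in (("s6",s6),("s7",s7),("s9",s9)):
    J=np.zeros_like(lvl); J[80:]=v[:520]; I[k]=J
def match(T,S,l,t,r,bt,pad=16):
    t0=T[t:bt,l:r]; s=S[t-pad:bt+pad,l-4:r+4]
    m=cv2.matchTemplate(s,t0,cv2.TM_CCOEFF_NORMED);_,v,_,(x,y)=cv2.minMaxLoc(m)
    if 0<y<m.shape[0]-1:
        p,q,w=m[y-1,x],m[y,x],m[y+1,x]; y=y+0.5*(p-w)/(p-2*q+w)
    return x-4, round(float(y-pad),2), round(float(v),3)
for k in I:
    print(k,"vs lvl:",{n:match(lvl.mean(2),I[k].mean(2),*b) for n,b in dict(rimL=(294,430,320,515),rimR=(440,430,470,520)).items()},"vs s11",{n:match(I["s11"].mean(2),I[k].mean(2),*b) for n,b in dict(rimL=(290,440,316,520),rimR=(442,440,470,520),jar=(345,345,425,500)).items()})
```

```text
lvl vs lvl: {'rimL': (0, 0.01, 1.0), 'rimR': (0, -0.0, 1.0)} vs s11 {'rimL': (4, -5.65, 0.048), 'rimR': (-4, -16.0, -0.471), 'jar': (1, -16.0, 0.293)}
s11 vs lvl: {'rimL': (2, 16.0, 0.368), 'rimR': (-4, -16.0, -0.262)} vs s11 {'rimL': (0, 0.01, 1.0), 'rimR': (0, -0.0, 1.0), 'jar': (0, 0.0, 1.0)}
s13 vs lvl: {'rimL': (1, 16.0, 0.501), 'rimR': (-4, -16.0, -0.264)} vs s11 {'rimL': (2, -6.12, 0.735), 'rimR': (0, -2.05, 0.966), 'jar': (0, -0.08, 0.983)}
s15 vs lvl: {'rimL': (0, 6.13, 0.929), 'rimR': (-4, 16.0, -0.092)} vs s11 {'rimL': (4, -16.0, 0.242), 'rimR': (-4, -14.54, 0.563), 'jar': (1, -5.24, 0.92)}
s17 vs lvl: {'rimL': (0, 5.5, 0.917), 'rimR': (-4, 16.0, -0.16)} vs s11 {'rimL': (4, -16.0, 0.362), 'rimR': (-3, -16.0, 0.586), 'jar': (1, -8.4, 0.925)}
s18 vs lvl: {'rimL': (0, 2.06, 0.966), 'rimR': (-4, 16.0, -0.087)} vs s11 {'rimL': (4, -16.0, 0.251), 'rimR': (-2, -16.0, 0.591), 'jar': (1, -11.2, 0.921)}
s19 vs lvl: {'rimL': (0, 0.4, 0.989), 'rimR': (0, 0.14, 0.994)} vs s11 {'rimL': (4, -6.97, 0.074), 'rimR': (-4, -16.0, -0.465), 'jar': (1, -10.73, 0.895)}
s6 vs lvl: {'rimL': (2, 4.33, 0.749), 'rimR': (-1, -1.31, 0.834)} vs s11 {'rimL': (4, 10.03, -0.072), 'rimR': (4, 16.0, -0.46), 'jar': (4, -16.0, 0.23)}
s7 vs lvl: {'rimL': (2, 8.28, 0.751), 'rimR': (-2, 3.24, 0.854)} vs s11 {'rimL': (4, 16.0, -0.086), 'rimR': (4, 16.0, -0.567), 'jar': (3, -16.0, 0.525)}
s9 vs lvl: {'rimL': (2, 16.0, 0.733), 'rimR': (-2, 7.79, 0.842)} vs s11 {'rimL': (4, 16.0, -0.13), 'rimR': (-4, -16.0, -0.631), 'jar': (3, -16.0, 0.544)}
```

The relative measures all agree. The pan rim and pointer now match the empty balanced state within about 0.4 mm, and the jar has risen 10.3 mm from the bottom stop, so tilt is about 0 to +0.004. The absolute wrist parallax disagrees, so I'll repeat it with closer, sharper views.

Request:
{"op": "play_rows", "data": {
  "increments": [
    [[0.006,0.0,-0.02],0,0.05],
    [[0.01,0.0,-0.045],0,0.05],
    [[0.01,0.0,-0.055],0,0.05],
    [[0.01,0,-0.055],0,0.05],
    [[0.01,0,-0.055],0,0.05]
  ]
}}

```text
clock: 23.7
position: [489.9, -279.3, 132.9]
ee_rot: [[1.0, 0.001, 0.0], [0.001, -1.0, -0.0], [0.0, 0.0, -1.0]]
force: [-0.5, 0.2, 0.8]
grip_width: 50.1
```

Run:
```python
from h import *
s=read_state(); print(np.round(s["position"],2),np.round(s["ee_rot"],4).tolist(),s["clock"],np.round(s["force"],1))
im=get_image("wrist"); cv2.imwrite("pics/w21.png",im)
cv2.imwrite("pics/w21z.png",cv2.resize(im[50:190,190:330],(600,600),interpolation=cv2.INTER_CUBIC))
```

```text
[ 489.89 -279.25  132.94] [[1.0, 0.0011, 0.0002], [0.0011, -1.0, -0.0001], [0.0002, 0.0001, -1.0]] 23.7 [-0.5  0.2  0.8]
```

Request:
{"op": "play_rows", "data": {
  "increments": [
    [[0,0,0.05],0,0.05],
    [[-0.04,0,0.05],0,0.05],
    [[-0.085,0,0.03],0,0.05],
    [[-0.11,0,0],0,0.05],
    [[-0.115,0,-0.02],0,0.05]
  ]
}}

```text
clock: 24.25
position: [372.4, -278.7, 112.1]
ee_rot: [[1.0, 0.0, 0.0], [0.0, -1.0, -0.0], [0.0, 0.0, -1.0]]
force: [0.5, -1.4, -1.0]
grip_width: 50.1
```

Request:
{"op": "play_rows", "data": {
  "increments": [
    [[0,0,-0.03],0,0.05],
    [[0,0,-0.055],0,0.05],
    [[0,0,-0.055],0,0.05],
    [[0,0,-0.055],0,0.05]
  ]
}}

```text
clock: 24.65
position: [375.2, -279.4, 58.3]
ee_rot: [[1.0, 0.001, 0.0], [0.001, -1.0, -0.0], [0.0, 0.0, -1.0]]
force: [0.6, 0.2, 1.2]
grip_width: 49.8
```

Run:
```python
from h import *
s=read_state(); print(np.round(s["position"],2),np.round(s["ee_rot"],4).tolist(),s["clock"],np.round(s["force"],1))
im=get_image("wrist"); cv2.imwrite("pics/w22.png",im)
cv2.imwrite("pics/w22z.png",cv2.resize(im[40:190,372:512],(560,600),interpolation=cv2.INTER_CUBIC))
for q in ("pointer_tip","pointer_zero"): print(q,[(np.round(a["xy"],1),a["score"]) for a in landmark_of("wrist",q)])
```

```text
[ 375.22 -279.38   58.26] [[1.0, 0.0012, 0.0002], [0.0012, -1.0, -0.0002], [0.0002, 0.0002, -1.0]] 24.65 [0.6 0.2 1.2]
pointer_tip [(array([482.3, 169.2]), 0.92)]
pointer_zero [(array([486. , 169.3]), 0.82)]
```

View pics/w21z.png

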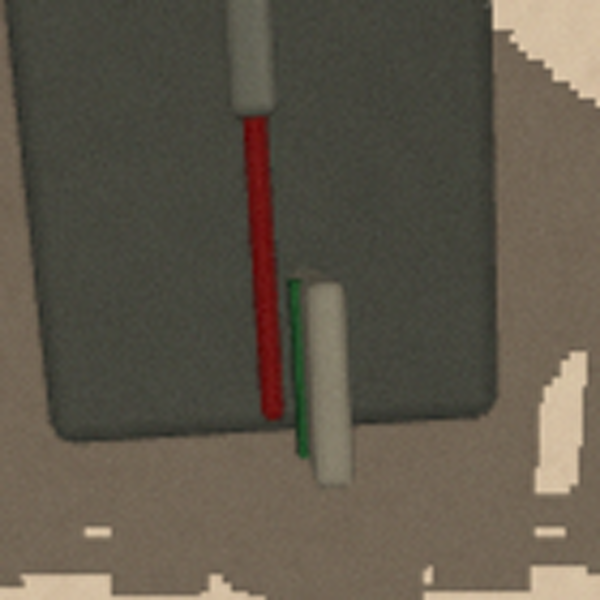

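View pics/w22z.png

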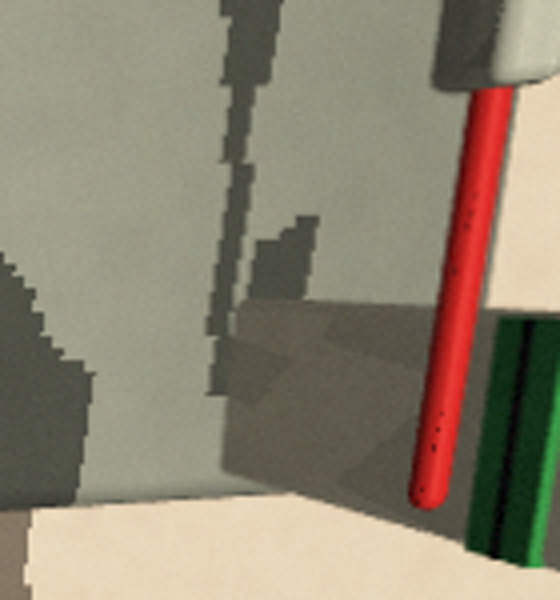

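The views are sharper now. In w22z the tip is at (430,490) and the black line runs from (525,318) to (490,557). In w21z the tip is at (272,412) and the band's edge runs from (289,280) to (302,455).

Run:
```python
from h import *
R=[[1,0.001,0],[0.001,-1,0],[0,0,-1]]
A=cam("wrist",dict(position=[375.2,-279.3,58.2],ee_rot=R)); B=cam("wrist",dict(position=[489.9,-279.2,132.7],ee_rot=R))
za=lambda x,y:(372+x/4,40+y/4); zb=lambda x,y:(190+x/4.2857,50+y/4.2857)
out={}
for n,a,b in [("tip",za(430,490),zb(272,412)),("rod root",za(495,90),zb(256,117)),("low far",za(466,550),zb(302,455)),("low near",za(498,318),zb(289,281))]:
    x,r=tri([ray(A,a),ray(B,b)]); out[n]=x; print(n,np.round(x,1),np.round(r,2))
# intersect black line rays with the face plane x = linear in y
f,nr=out["low far"],out["low near"]
n=np.cross(f-nr,[0,0,1]); 
for nm,a in (("black far",za(490,557)),("black near",za(525,318)),("topedge far",za(527,565)),("topedge near",za(552,318))):
    p,v=ray(A,a); t=((f-p)@n)/(v@n); print(nm,np.round(p+t*v,1))
for q,uv in (("net tip",(482.3,169.2)),("net zero",(486.,169.3))):
    p,v=ray(A,uv); t=(out["tip"][0]-p[0])/v[0]; print(q,np.round(p+t*v,1))
```

```text
tip [ 491.8 -232.8   75.5] [0.61 0.61]
rod root [ 488.9 -184.9   76.6] [0.05 0.05]
low far [ 497.1 -240.3   76.6] [0.52 0.52]
low near [ 494.5 -210.9   77. ] [0.15 0.15]
black far [ 497.  -239.8   80.6]
black near [ 494.5 -210.6   81.1]
topedge far [ 497.  -239.4   86.2]
topedge near [ 494.5 -210.4   84.9]
net tip [ 491.8 -235.1   78.2]
net zero [ 491.8 -234.7   80.6]
```

Run:
```python
from h import *
R=[[1,0,0],[0,-1,0],[0,0,-1]]
A=cam("wrist",dict(position=[357.9,-279.1,117.4],ee_rot=R)); B=cam("wrist",dict(position=[479.6,-279.0,187.3],ee_rot=R))
for o,n,x0,x1,y0,y1,k in [("a","w19",430,512,40,180,4.2857),("b","w20",230,310,40,180,4.2857)]:
    im=cv2.imread(f"pics/{n}.png")[y0:y1,x0:x1]; im=np.clip(im.astype(float)*(1.0 if o=="a" else 1.6),0,255).astype(np.uint8)
    cv2.imwrite(f"pics/z{o}.png",cv2.resize(im,None,fx=k,fy=k,interpolation=cv2.INTER_CUBIC))
za,zb=cv2.imread("pics/za.png"),cv2.imread("pics/zb.png"); print(za.shape,zb.shape)
cv2.imwrite("pics/zab.png",np.hstack([za,zb]))
```

```text
(600, 351, 3) (600, 343, 3)
```

View pics/zab.png

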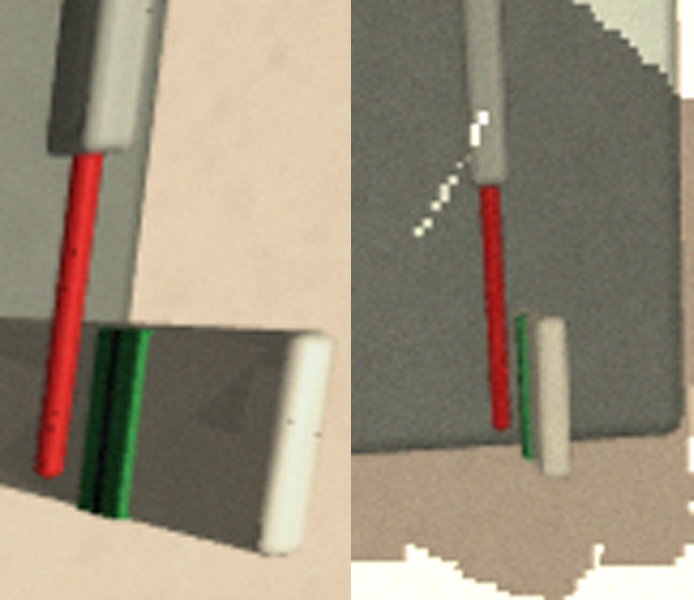

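Run:
```python
from h import *
R=[[1,0,0],[0,-1,0],[0,0,-1]]
A=cam("wrist",dict(position=[357.9,-279.1,117.4],ee_rot=R)); B=cam("wrist",dict(position=[479.6,-279.0,187.3],ee_rot=R))
za=lambda x,y:(430+x/4.2857,40+y/4.2857); zb=lambda x,y:(230+(x-351)/4.2857,40+y/4.2857)
for n,a,b in [("beam topleft end",za(88,150),zb(474,180)),("plate top near",za(293,335),zb(539,318)),("plate top far",za(262,550),zb(543,474)),
 ("rod root",za(88,155),zb(489,187)),("tip",za(49,470),zb(501,425)),("strip low near",za(100,330),zb(517,316)),("strip low far",za(80,508),zb(525,457))]:
    x,r=tri([ray(A,a),ray(B,b)]); print(n,np.round(x,1),np.round(r,2))
```

```text
beam topleft end [ 486.3 -184.6   80.1] [0.52 0.52]
plate top near [ 497.7 -210.7  111.5] [0.31 0.31]
plate top far [ 499.  -239.4  112.4] [0.27 0.27]
rod root [ 489.5 -185.3   75.1] [0.15 0.15]
tip [ 492.7 -234.1   73.5] [0.06 0.06]
strip low near [ 495.6 -211.3   75.6] [0.33 0.33]
strip low far [ 497.9 -240.5   74.9] [0.28 0.28]
```

```bash
cat > root.py <<'E'
from h import *
from scipy.optimize import brentq
def yaw(a):
    a=np.radians(a); x=np.array([np.cos(a),np.sin(a),0]); z=np.array([0,0,-1.]); return np.stack([x,np.cross(z,x),z],1)
DZ=4.2
def C(p,a): return cam("wrist",dict(position=np.add(p,(0,0,DZ)),ee_rot=yaw(a)))
A=C((357.9,-279.1,117.4),0);B=C((479.6,-279.,187.3),0);A2=C((375.2,-279.3,58.2),0);B2=C((489.9,-279.2,132.7),0)
za=lambda x,y:(430+x/4.2857,40+y/4.2857); zb=lambda x,y:(230+(x-351)/4.2857,40+y/4.2857)
za2=lambda x,y:(372+x/4,40+y/4); zb2=lambda x,y:(190+x/4.2857,50+y/4.2857)
r1,_=tri([ray(A,za(88,155)),ray(B,zb(489,187))]); r2,_=tri([ray(A2,za2(495,90)),ray(B2,zb2(256,117))])
print("root now",np.round(r1,1),np.round(r2,1))
e=[onz(B,zb(355,450),20),onz(B,zb(670,432),20),onz(B2,zb2(75,438),20),onz(B2,zb2(480,415),20)]
print("edge",np.round(e,1).tolist())
e0,e1=(e[0]+e[2])/2,(e[1]+e[3])/2
root=(r1+r2)/2
V={"w2":((499.9,29.9,214.2),90,(38.3,167.6),[(21.1,141.1),(30,178.9),(36.1,198)]),
"w11":((478.5,-35.1,194.5),93.3,(79.7,193),[(71.7,170),(77.5,208.3)]),
"w16":((481.4,-83.1,112.3),93.3,(101,216.4),[(70,170),(79,226)]),
"w18":((481.9,-91.05,112.3),93.3,(117.7,212.5),[(81.2,181.7),(90,233.3)])}
for n,(p,a,rt,ed) in V.items():
    c=C(p,a); b=[]
    for u,v in ed:
        f=lambda k:proj(c,e0+(e1-e0)*k)[1]-v
        k=brentq(f,-3,4); b.append(proj(c,e0+(e1-e0)*k)[0]-u)
    bias=np.mean(b)
    g=lambda z:proj(c,(root[0],root[1],z))[0]-bias-rt[0]
    print(n,"bias",np.round(b,1),"root z",round(brentq(g,40,140),1))
E
python3 root.py
```

```text
root now [ 489.5 -185.3   79.3] [ 489.  -185.    80.8]
edge [[456.9, -246.7, 20.0], [539.6, -242.0, 20.0], [448.4, -247.0, 20.0], [538.3, -241.8, 20.0]]
w2 bias [1.3 2.1 0.9] root z 86.0
w11 bias [0.6 0.8] root z 113.0
w16 bias [0.7 0.6] root z 92.6
w18 bias [ 0.2 -0.8] root z 86.0
```

The local parallax says about +0.017, the side view about +0.006, and the band limit is 0.018. I'll take two intermediate viewpoints and fit gap and height jointly with sub-pixel edges.

Request:
{"op": "play_rows", "data": {
  "increments": [
    [[0.03,0,0.03],0,0.05],
    [[0.04,0,0.035],0,0.05],
    [[0.04,0,0.035],0,0.05],
    [[0.04,0,0.035],0,0.05]
  ]
}}

```text
clock: 25.2
position: [414.3, -278.8, 92.2]
ee_rot: [[1.0, 0.002, -0.0], [0.002, -1.0, 0.0], [-0.0, -0.0, -1.0]]
force: [1.0, 0.4, 0.4]
grip_width: 50.0
```

Run:
```python
from h import *
s=read_state(); print(np.round(s["position"],2),s["clock"])
im=get_image("wrist"); cv2.imwrite("pics/w23.png",im)
```

```text
[ 414.34 -278.78   92.19] 25.2
```

Request:
{"op": "play_rows", "data": {
  "increments": [
    [[0.03,0,0.02],0,0.05],
    [[0.04,0,0.02],0,0.05],
    [[0.04,0,0.02],0,0.05],
    [[0.04,0,0.02],0,0.05]
  ]
}}

```text
clock: 25.65
position: [453.5, -278.5, 111.1]
ee_rot: [[1.0, 0.001, -0.002], [0.001, -1.0, 0.001], [-0.002, -0.001, -1.0]]
force: [-0.9, -0.4, 0.3]
grip_width: 50.0
```

Run:
```python
from h import *
s=read_state(); print(np.round(s["position"],2),s["clock"])
im=get_image("wrist"); cv2.imwrite("pics/w24.png",im)
c=cam("wrist",s); print(proj(c,(492,-233,78)))
a=cv2.imread("pics/w23.png")
c1=cam("wrist",dict(position=[415,-279.3,93],ee_rot=[[1,0,0],[0,-1,0],[0,0,-1]])); print(proj(c1,(492,-233,78)))
u=int(proj(c1,(492,-233,78))[0]); v=int(proj(c,(492,-233,78))[0])
cv2.imwrite("pics/z34.png",np.hstack([cv2.resize(a[70:190,u-30:u+40],(350,600),interpolation=cv2.INTER_CUBIC),cv2.resize(im[70:190,v-30:v+40],(350,600),interpolation=cv2.INTER_CUBIC)])); print(u,v)
```

```text
[ 453.48 -278.53  111.08] 25.65
[308.19866465 151.23033886]
[375.97958352 154.08916542]
375 308
```

View pics/z34.png

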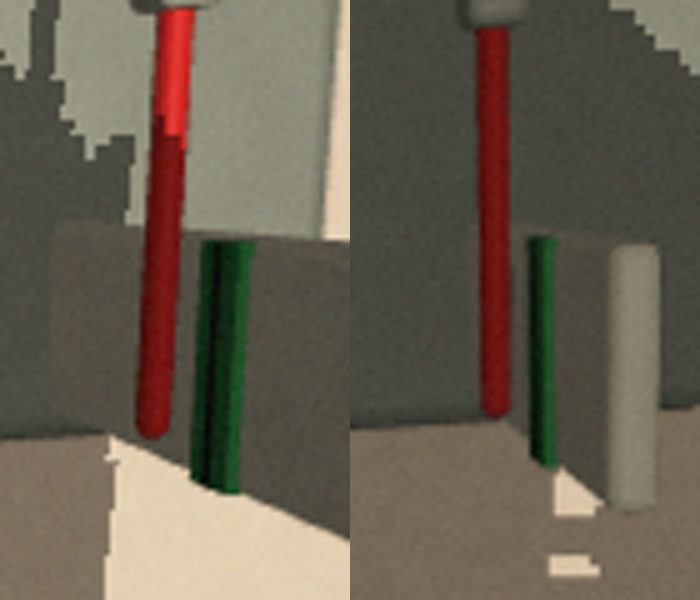

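Run:
```python
from h import *
for n,v,u0,u1 in [("w19",140,434,470),("w20",135,256,282),("w21",140,246,274),("w22",150,474,512),("w23",148,368,400),("w24",145,300,326)]:
    im=cv2.imread(f"pics/{n}.png").astype(int)
    print(n,v,"cols",u0)
    print(" R",im[v,u0:u1,2].tolist()); print(" G",im[v,u0:u1,1].tolist())
```

```text
w19 140 cols 434
 R [88, 90, 79, 84, 76, 85, 128, 137, 171, 227, 219, 179, 92, 82, 79, 66, 24, 18, 12, 9, 12, 15, 17, 16, 16, 25, 59, 64, 82, 89, 85, 90, 90, 88, 90, 88]
 G [85, 85, 76, 79, 61, 29, 23, 26, 36, 57, 48, 49, 68, 78, 74, 70, 50, 46, 39, 34, 13, 30, 45, 45, 44, 74, 150, 144, 98, 88, 82, 86, 89, 84, 85, 82]
w20 135 cols 256
 R [67, 65, 67, 68, 64, 64, 73, 87, 100, 103, 91, 67, 62, 36, 29, 42, 69, 72, 104, 117, 125, 126, 121, 125, 105, 64]
 G [66, 65, 67, 67, 64, 65, 62, 18, 16, 17, 27, 53, 62, 44, 69, 73, 65, 71, 97, 111, 118, 118, 117, 117, 101, 64]
w21 140 cols 246
 R [70, 70, 71, 68, 64, 91, 107, 112, 101, 87, 67, 69, 48, 29, 38, 66, 87, 119, 125, 130, 134, 132, 130, 126, 118, 82, 64, 67]
 G [69, 71, 73, 67, 41, 16, 21, 21, 14, 30, 60, 69, 54, 66, 75, 76, 83, 111, 118, 125, 126, 123, 123, 119, 112, 78, 65, 66]
w22 150 cols 474
 R [84, 81, 72, 96, 137, 163, 190, 215, 230, 229, 220, 187, 113, 84, 86, 85, 85, 72, 35, 16, 17, 18, 16, 8, 6, 6, 13, 18, 17, 14, 11, 13, 16, 13, 30, 51, 58, 64]
 G [78, 78, 23, 15, 29, 30, 36, 46, 60, 53, 42, 48, 76, 79, 84, 80, 80, 76, 54, 46, 49, 47, 46, 42, 28, 8, 18, 35, 49, 45, 43, 46, 48, 41, 83, 134, 151, 138]
w23 148 cols 368
 R [82, 81, 83, 83, 68, 83, 99, 111, 124, 120, 118, 85, 79, 83, 83, 63, 18, 12, 12, 14, 14, 15, 13, 25, 32, 52, 82, 76, 81, 83, 81, 77]
 G [78, 79, 77, 78, 28, 11, 15, 21, 25, 25, 24, 56, 74, 78, 79, 69, 44, 42, 19, 15, 38, 44, 41, 75, 81, 80, 82, 76, 75, 78, 78, 75]
w24 145 cols 300
 R [73, 72, 74, 75, 73, 90, 104, 116, 108, 93, 75, 80, 69, 61, 10, 17, 16, 31, 41, 74, 74, 74, 73, 76, 76, 73]
 G [74, 73, 72, 66, 20, 13, 17, 23, 19, 25, 57, 76, 66, 64, 25, 30, 50, 76, 77, 70, 69, 69, 68, 72, 72, 69]
```

```bash
cat > fit2.py <<'E'
from h import *
from scipy.optimize import least_squares
R=[[1,0.001,0],[0.001,-1,0],[0,0,-1]]
M={"w19":((357.9,-279.1,117.4),140,441.7,449.3,454.07,459.2),"w20":((479.6,-279,187.3),135,264.54,268.4,None,None),
"w21":((489.9,-279.2,132.7),140,252.72,257.98,None,None),"w22":((375.2,-279.3,58.2),150,480.63,491.59,499.23,508.2),
"w23":((414.7,-279.1,92.6),148,375.3,383.2,386.64,390.6),"w24":((454.2,-278.8,111.8),145,306.6,313.25,314.5,316.3)}
def uat(c,P,d,v):
    a=proj(c,P); 
    for _ in range(6):
        b=proj(c,P+d); k=(v-a[1])/(b[1]-a[1]); P=P+k*d; a=proj(c,P)
    return a[0]
def run(names,dz_c=4.2,m=0.058,verbose=True):
    cs={n:cam("wrist",dict(position=np.add(M[n][0],(0,0,dz_c)),ee_rot=R)) for n in names}
    def f(p):
        xr,zr,gap,z0,hb=p[:5]; out=[]
        t=(z0-zr)/281
        for i,n in enumerate(names):
            c=cs[n]; _,v,ur,ul,ub,ut=M[n]; b=p[5+i]
            r=uat(c,np.array([xr,-233.,zr]),np.array([-m*5,5,5*t]),v)
            out.append(r+b-ur)
            for z,u in ((z0-hb,ul),(z0,ub),(z0+hb,ut)):
                if u is None: continue
                out.append(uat(c,np.array([xr+gap,-233.,z]),np.array([-m*5,5,0]),v)+b-u)
            out.append(b*0.3)
        out.append((hb-5)*0.5)
        out.append((z0-84)*0.02)
        return out
    r=least_squares(f,[492,80,5,84,5]+[0]*len(names)); p=r.x
    print(names,"xr %.1f zr %.1f gap %.2f z0 %.1f hb %.2f  dz %.2f  t %.4f"%(*p[:5],p[1]-p[3],(p[3]-p[1])/281),"rms",round(np.sqrt(np.mean(r.fun**2)),2),np.round(p[5:],1))
    return r
al=list(M); run(al)
for o in al: run([x for x in al if x!=o])
run(al,0); run(al,4.2,0.05)
E
python3 fit2.py
```

```text
['w19', 'w20', 'w21', 'w22', 'w23', 'w24'] xr 492.1 zr 78.5 gap 3.97 z0 85.5 hb 4.95  dz -7.04  t 0.0251 rms 0.15 [-0.9 -0.1 -0.9  0.2  0.5  0.8]
['w20', 'w21', 'w22', 'w23', 'w24'] xr 492.1 zr 78.8 gap 3.97 z0 85.8 hb 4.92  dz -6.98  t 0.0248 rms 0.15 [-0.1 -0.9 -0.2  0.3  0.7]
['w19', 'w21', 'w22', 'w23', 'w24'] xr 492.0 zr 78.6 gap 4.10 z0 85.5 hb 4.95  dz -6.84  t 0.0243 rms 0.14 [-0.9 -0.9  0.2  0.5  0.7]
['w19', 'w20', 'w22', 'w23', 'w24'] xr 492.5 zr 77.8 gap 3.98 z0 84.9 hb 4.97  dz -7.07  t 0.0252 rms 0.14 [-0.9 -0.5  0.4  0.3  0.3]
['w19', 'w20', 'w21', 'w23', 'w24'] xr 492.1 zr 78.1 gap 3.91 z0 85.5 hb 5.03  dz -7.35  t 0.0261 rms 0.14 [-0.7 -0.1 -0.9  0.6  0.8]
['w19', 'w20', 'w21', 'w22', 'w24'] xr 492.0 zr 78.5 gap 3.94 z0 85.6 hb 4.94  dz -7.06  t 0.0251 rms 0.16 [-0.7  0.  -0.8  0.4  0.9]
['w19', 'w20', 'w21', 'w22', 'w23'] xr 491.9 zr 78.8 gap 3.85 z0 86.0 hb 4.94  dz -7.18  t 0.0255 rms 0.14 [-0.8  0.2 -0.6  0.2  0.7]
['w19', 'w20', 'w21', 'w22', 'w23', 'w24'] xr 492.1 zr 74.3 gap 3.97 z0 81.4 hb 4.95  dz -7.04  t 0.0251 rms 0.15 [-0.9 -0.1 -0.9  0.2  0.5  0.8]
['w19', 'w20', 'w21', 'w22', 'w23', 'w24'] xr 492.1 zr 78.5 gap 3.97 z0 85.5 hb 4.94  dz -7.04  t 0.0250 rms 0.15 [-0.8 -0.1 -0.9  0.2  0.5  0.8]
```

The fit is tight: rms 0.15 px, band half-height 4.95 mm as specified, and the network's zero lies at the black line. The tip is 7 mm below the line, so tilt is about +0.025 at notch 6 and about 0 at notch 5. I'll test that geometry against the earlier wrist views.

Run:
```python
from h import *
def yaw(a):
    a=np.radians(a); x=np.array([np.cos(a),np.sin(a),0]); z=np.array([0,0,-1.]); return np.stack([x,np.cross(z,x),z],1)
V={"w2":((499.9,29.9,214.2),90,11,-213),"w11":((478.5,-35.1,194.5),93.3,50,-222),"w16":((481.4,-83.1,112.3),93.3,48,-222),"w18":((481.9,-91.05,112.3),93.3,60,-222)}
def vat(c,P,d,u):
    for _ in range(6):
        a=proj(c,P);b=proj(c,P+d); P=P+(u-a[0])/(b[0]-a[0])*d
    return proj(c,P)[1]
for n,(p,a,u,y) in V.items():
    c=cam("wrist",dict(position=np.add(p,(0,0,4.2)),ee_rot=yaw(a)))
    for t in (-0.085,-0.0245,0,0.025):
        z=85.5-(48.5-y)*t
        r=vat(c,np.array([492.1-.058*(y+233),y,z]),np.array([-.29,5,5*t]),u)
        L=[vat(c,np.array([496.1-.058*(y+233),y,85.5+k]),np.array([-.29,5,0]),u)-r for k in (-4.95,0,4.95)]
        print(n,"t",t,"rod v %.1f"%r,"low/black/top sep",np.round(L,1))
    im=cv2.imread(f"pics/{n}.png").astype(int); v0=int(r)-14
    print("  col",u,"rows from",v0,"R",im[v0:v0+32,u,2].tolist()); print("   G",im[v0:v0+32,u,1].tolist())
```

```text
w2 t -0.085 rod v 176.1 low/black/top sep [-0.7  0.1  1. ]
w2 t -0.0245 rod v 173.4 low/black/top sep [1.9 2.8 3.7]
w2 t 0 rod v 172.4 low/black/top sep [3.  3.9 4.8]
w2 t 0.025 rod v 171.3 low/black/top sep [4.1 5.  5.9]
  col 11 rows from 157 R [198, 198, 197, 200, 197, 196, 199, 198, 196, 194, 149, 176, 189, 159, 86, 76, 36, 15, 6, 37, 69, 72, 68, 72, 110, 188, 198, 198, 200, 199, 197, 199]
   G [178, 177, 177, 180, 176, 177, 180, 177, 177, 173, 71, 35, 38, 32, 63, 70, 45, 34, 33, 49, 66, 71, 68, 69, 101, 167, 178, 179, 180, 179, 176, 179]
w11 t -0.085 rod v 194.5 low/black/top sep [-4.  -2.6 -1.2]
w11 t -0.0245 rod v 189.8 low/black/top sep [0.7 2.1 3.5]
w11 t 0 rod v 187.9 low/black/top sep [2.6 4.  5.4]
w11 t 0.025 rod v 186.1 low/black/top sep [4.5 5.8 7.3]
  col 50 rows from 172 R [227, 228, 229, 229, 229, 229, 229, 229, 228, 228, 229, 229, 228, 229, 228, 230, 221, 130, 53, 23, 145, 201, 223, 208, 131, 97, 100, 98, 96, 87, 88, 86]
   G [208, 210, 210, 211, 210, 211, 211, 211, 208, 209, 213, 212, 208, 210, 209, 212, 201, 118, 67, 23, 25, 39, 48, 44, 73, 90, 96, 93, 91, 86, 83,
[... 429 characters left out ...]
, 224, 226, 226, 227, 226, 224, 226, 226, 226, 226, 224, 136, 36, 44, 48, 49, 44, 52, 50, 35, 46, 59, 136, 165, 134, 102, 102, 105, 101, 104]
w18 t -0.085 rod v 230.8 low/black/top sep [-9.8 -7.2 -4.6]
w18 t -0.0245 rod v 221.7 low/black/top sep [-0.8  1.8  4.5]
w18 t 0 rod v 218.3 low/black/top sep [2.7 5.3 8. ]
w18 t 0.025 rod v 214.8 low/black/top sep [ 6.1  8.7 11.4]
  col 60 rows from 200 R [238, 238, 236, 235, 238, 238, 238, 238, 237, 199, 174, 205, 229, 231, 221, 150, 95, 92, 82, 45, 18, 18, 17, 19, 52, 68, 93, 108, 109, 106, 106, 110]
   G [223, 225, 221, 220, 225, 224, 226, 224, 223, 160, 67, 40, 48, 48, 46, 82, 89, 89, 83, 68, 41, 36, 48, 54, 137, 152, 121, 105, 106, 101, 101, 103]
```

The geometry reproduces every earlier view: stop −0.085 to −0.09, notch 5 about −0.002, notch 6 about +0.025. So at notch 6 the pointer is just below the band, and notch 5 is the right one. I'll go back and move the poise one notch inward.

Request:
{"op": "play_rows", "data": {
  "increments": [
    [[0,0,0.04],0,0.05],
    [[0,0.01,0.07],8.5,0.05],
    [[0.005,0.045,0.075],17,0.05],
    [[0.01,0.08,0.075],25.5,0.05],
    [[0.015,0.115,0.075],34,0.05]
  ]
}}

```text
clock: 26.2
position: [468.7, -163.0, 186.8]
ee_rot: [[0.826, 0.564, -0.001], [0.564, -0.826, 0.0], [-0.0, -0.001, -1.0]]
force: [1.5, -0.1, -0.1]
grip_width: 49.9
```

Request:
{"op": "play_rows", "data": {
  "increments": [
    [[0.004,0.03,0],8.5,0.05],
    [[0.008,0.06,0],17,0.05],
    [[0.012,0.073,0],25.5,0.05],
    [[0.012,0.073,0],34,0.045],
    [[0.012,0.073,0],42.5,0.045]
  ]
}}

```text
clock: 26.7
position: [480.8, -90.7, 186.5]
ee_rot: [[0.226, 0.974, -0.001], [0.974, -0.226, 0.0], [-0.0, -0.001, -1.0]]
force: [-0.8, 0.5, -0.6]
grip_width: 44.9
```

Request:
{"op": "play_rows", "data": {
  "increments": [
    [[0,0,0],8.5,0.045],
    [[0,0,0],16.8,0.045],
    [[0,0,0],16.8,0.045],
    [[0,0,0],16.8,0.045]
  ]
}}

```text
clock: 27.1
position: [481.1, -91.2, 186.8]
ee_rot: [[-0.054, 0.999, -0.001], [0.999, 0.054, 0.0], [0.0, -0.001, -1.0]]
force: [0.4, 0.2, 0.0]
grip_width: 45.0
```

Run:
```python
from h import *
s=read_state(); print(np.round(s["position"],1),np.round(s["ee_rot"],3).tolist(),s["clock"],np.round(s["force"],1),s["grip_width"])
im=get_image("wrist"); cv2.imwrite("pics/w25.png",im)
c=cam("wrist",s)
r=landmark_of("wrist","poise_mid"); print([np.round(a["xy"],1).tolist()+np.round(onz(c,a["xy"],101),1).tolist()+[round(a["score"],2)] for a in r[:2]])
```

```text
[481.1 -91.2 186.8] [[-0.054, 0.999, -0.001], [0.999, 0.054, 0.0], [0.0, -0.001, -1.0]] 27.1 [0.4 0.2 0. ] 44.99197995138653
[[248.7, 193.4, 482.2, -92.1, 101.0, 0.85]]
```

View pics/w25.png

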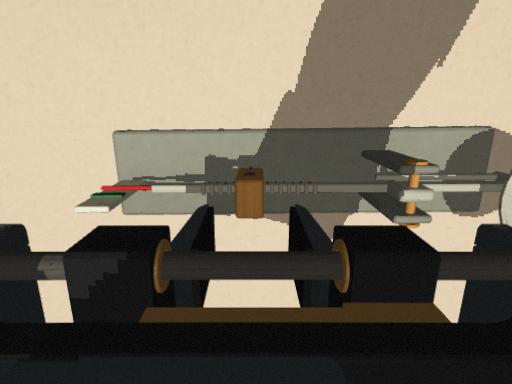

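The poise (249,193) is centred between the fingers. I'll lower and push one notch inward with the outer finger.

Request:
{"op": "play_rows", "data": {
  "increments": [
    [[0,0,-0.03],0,0.045],
    [[0,0,-0.06],0,0.045],
    [[0,0,-0.077],0,0.045],
    [[0,0,-0.077],0,0.036],
    [[0,0,-0.077],0,0.036]
  ]
}}

```text
clock: 27.7
position: [481.9, -91.1, 110.6]
ee_rot: [[-0.058, 0.998, -0.0], [0.998, 0.058, 0.0], [0.0, -0.0, -1.0]]
force: [-0.0, 0.5, -0.2]
grip_width: 36.4
```

Request:
{"op": "play_rows", "data": {
  "increments": [
    [[-0.0002,0.003,0],0,0.036],
    [[-0.0004,0.006,0],0,0.036],
    [[-0.0005,0.009,0],0,0.036],
    [[-0.0006,0.011,0],0,0.036],
    [[-0.0008,0.013,0],0,0.036]
  ]
}}

```text
clock: 28.2
position: [481.3, -77.9, 110.6]
ee_rot: [[-0.059, 0.998, 0.001], [0.998, 0.059, -0.0], [-0.0, 0.001, -1.0]]
force: [0.5, -4.6, 0.1]
grip_width: 36.0
```

Request:
{"op": "play_rows", "data": {
  "increments": [
    [[0,0,0],0,0.036],
    [[0.0003,-0.005,0],0,0.036],
    [[0.0003,-0.005,0],0,0.036],
    [[0.0003,-0.005,0],0,0.04],
    [[0.0003,-0.005,0],0,0.04]
  ]
}}

```text
clock: 28.7
position: [481.3, -83.1, 110.3]
ee_rot: [[-0.059, 0.998, -0.0], [0.998, 0.059, 0.0], [0.0, -0.0, -1.0]]
force: [0.4, 0.3, -0.8]
grip_width: 40.0
```

Run:
```python
from h import *
s=read_state(); print(np.round(s["position"],1),s["clock"],np.round(s["force"],1),s["grip_width"])
im=get_image("wrist"); cv2.imwrite("pics/w26.png",im)
c=cam("wrist",s)
r=landmark_of("wrist","poise_mid"); print([np.round(a["xy"],1).tolist()+np.round(onz(c,a["xy"],105),1).tolist()+[round(a["score"],2)] for a in r[:2]])
```

```text
[481.3 -83.1 110.3] 28.7 [ 0.4  0.3 -0.8] 40.01738282113824
[[250.2, 227.8, 481.2, -82.6, 105.0, 0.71]]
```

View pics/w26.png

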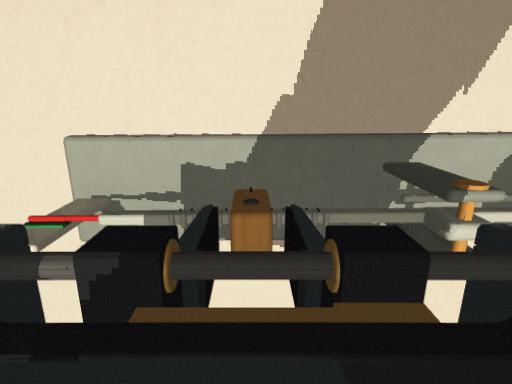

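The poise is at y −82.6, back at notch 5 (−83.2 before), and it was released cleanly. I'll withdraw and check the pointer again from the earlier viewpoint.

Request:
{"op": "play_rows", "data": {
  "increments": [
    [[0,0,0],0,0.045],
    [[0,0,0.01],0,0.045],
    [[0,0,0.03],0,0.05],
    [[0,0,0.06],0,0.05],
    [[0,0,0.077],0,0.05]
  ]
}}

```text
clock: 29.3
position: [482.0, -83.2, 189.9]
ee_rot: [[-0.059, 0.998, 0.002], [0.998, 0.059, -0.0], [-0.001, 0.002, -1.0]]
force: [0.8, -0.1, 0.6]
grip_width: 49.9
```

Request:
{"op": "play_rows", "data": {
  "increments": [
    [[-0.025,-0.037,0],-8.5,0.05],
    [[-0.05,-0.074,0],-17,0.05],
    [[-0.075,-0.114,0],-25.5,0.05],
    [[-0.097,-0.154,0],-34,0.05],
    [[-0.107,-0.196,0],-42.5,0.05]
  ]
}}

```text
clock: 29.8
position: [372.7, -280.2, 188.2]
ee_rot: [[0.636, 0.772, 0.0], [0.772, -0.636, -0.0], [-0.0, 0.001, -1.0]]
force: [1.2, 0.6, 0.1]
grip_width: 49.9
```

Request:
{"op": "play_rows", "data": {
  "increments": [
    [[0,0,-0.03],-8.5,0.05],
    [[0,0,-0.06],-17,0.05],
    [[0,0,-0.09],-25.5,0.05],
    [[0,0,-0.12],-34,0.05],
    [[0,0,-0.13],-42.5,0.05]
  ]
}}

```text
clock: 30.3
position: [373.4, -278.4, 55.5]
ee_rot: [[0.99, 0.139, -0.002], [0.139, -0.99, 0.002], [-0.002, -0.002, -1.0]]
force: [-0.1, 0.1, -0.6]
grip_width: 49.8
```

Request:
{"op": "play_rows", "data": {
  "increments": [
    [[0,0,0],-8.3,0.05],
    [[0,0,0],-8.3,0.05],
    [[0,0,0],-8.3,0.05],
    [[0,0,0],-8.3,0.05]
  ]
}}

```text
clock: 30.7
position: [374.7, -279.3, 57.9]
ee_rot: [[1.0, 0.005, 0.001], [0.005, -1.0, -0.001], [0.001, 0.001, -1.0]]
force: [-0.5, -0.0, 0.1]
grip_width: 49.6
```

Run:
```python
from tilt import *
s=read_state(); print(np.round(s["position"],2),np.round(s["ee_rot"],3).tolist(),s["clock"],np.round(s["force"],1))
im=get_image("wrist"); cv2.imwrite("pics/w27.png",im)
cv2.imwrite("pics/w27z.png",cv2.resize(im[40:190,372:512],(560,600),interpolation=cv2.INTER_CUBIC))
for q in ("pointer_tip","pointer_zero"): print(q,[(np.round(a["xy"],1),a["score"]) for a in landmark_of("wrist",q)])
for o in tilt("pics/s27.png"): print(o)
print("R",im[150,470:512,2].tolist());print("G",im[150,470:512,1].tolist())
```

```text
[ 374.72 -279.32   57.93] [[1.0, 0.005, 0.001], [0.005, -1.0, -0.001], [0.001, 0.001, -1.0]] 30.7 [-0.5 -0.   0.1]
pointer_tip [(array([493.7, 171.4]), 0.85)]
pointer_zero [(array([488.2, 171.1]), 0.8), (array([494.9, 175.8]), 0.27)]
(np.float32(-2.03), 0.0, 0.701, np.float64(7.26), np.float64(-0.0245))
(np.float32(-1.96), 0.0, 0.948, np.float64(7.53), np.float64(-0.0222))
(np.float32(-1.54), 0.0, 0.786, np.float64(6.2), np.float64(-0.0333))
(np.float32(-1.3), -0.25, 0.267, np.float64(5.25), np.float64(-0.0413))
R [83, 88, 83, 86, 86, 84, 83, 82, 86, 83, 86, 82, 82, 85, 84, 84, 87, 83, 85, 80, 72, 95, 130, 159, 182, 207, 226, 230, 227, 216, 153, 25, 8, 18, 14, 16, 14, 16, 19, 19, 27, 53]
G [80, 85, 78, 80, 83, 79, 77, 78, 83, 79, 83, 79, 80, 81, 80, 81, 82, 80, 80, 66, 30, 13, 24, 30, 34, 43, 57, 57, 49, 39, 27, 8, 14, 37, 48, 47, 47, 46, 50, 50, 79, 136]
```

View pics/w27z.png

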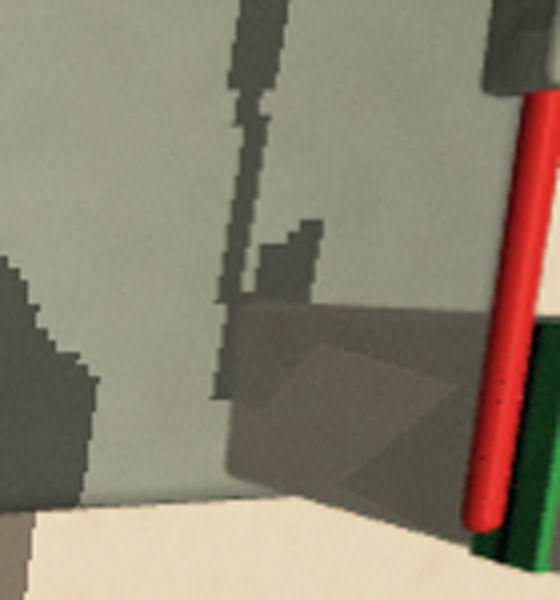

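View pics/s27.png

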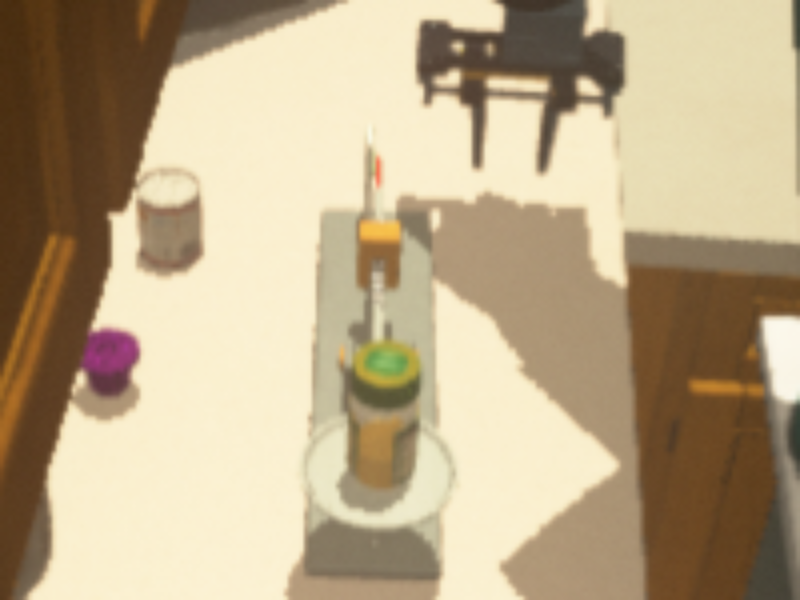

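Notch 5 now shows the rod overlapping the green band. The network puts the tip about 3 mm above zero, and geometry puts it 1–2 mm above. I'll verify that the poise sits at the same notch as the first time by comparing the two views taken from the same arm pose.

Run:
```python
from h import *
a=cv2.imread("pics/w16.png").astype(np.float32); b=cv2.imread("pics/w26.png").astype(np.float32)
def m(l,t,r,bt):
    T=a[t:bt,l:r]; S=b[t-6:bt+6,l-8:r+8]; q=cv2.matchTemplate(S,T,cv2.TM_CCOEFF_NORMED); _,v,_,(x,y)=cv2.minMaxLoc(q)
    p=q[y]; dx=x-8+(0.5*(p[x-1]-p[x+1])/(p[x-1]-2*p[x]+p[x+1]) if 0<x<len(p)-1 else 0)
    return round(float(dx),2),y-6,round(float(v),3)
print("poise",m(222,184,275,246)); print("poise top",m(224,186,275,205))
print("base edge L",m(58,130,90,160)); print("fork",m(430,175,495,215)); print("pointer",m(20,205,110,222)); print("notches R",m(298,205,340,226)); print("plate",m(25,222,60,245))
```

```text
poise (2.23, 1, 0.958)
poise top (1.78, 1, 0.965)
base edge L (-1.19, 0, 0.972)
fork (2.2, 1, 0.979)
pointer (-3.38, 2, 0.986)
notches R (4.51, 1, 0.847)
plate (-0.67, 1, 0.955)
```

Run:
```python
from h import *
def edges(n):
    im=cv2.imread(f"pics/{n}.png").astype(np.float32)
    # poise: brown (R-B large) ; use rows of the top face
    w=(im[...,2]-im[...,0]); out=[]
    for v in range(208,246,4):
        r=w[v,200:300]; m=np.where(r>25)[0]
        if len(m): out.append((v,int(m[0]+200),int(m[-1]+200)))
    return out
for n in ("w13","w16","w18","w26"): print(n,edges(n))
```

```text
w13 [(208, 229, 268), (212, 229, 270), (216, 229, 272), (220, 229, 273), (224, 229, 273), (228, 230, 273), (232, 230, 272), (236, 230, 272), (240, 222, 280), (244, 222, 280)]
w16 [(208, 229, 268), (212, 228, 269), (216, 227, 269), (220, 228, 269), (224, 228, 269), (228, 228, 269), (232, 228, 269), (236, 228, 269), (240, 222, 280), (244, 222, 280)]
w18 [(208, 229, 267), (212, 227, 268), (216, 227, 268), (220, 227, 268), (224, 227, 268), (228, 228, 268), (232, 228, 268), (236, 228, 268), (240, 219, 283), (244, 219, 283)]
w26 [(208, 232, 270), (212, 231, 271), (216, 230, 272), (220, 230, 272), (224, 230, 272), (228, 230, 272), (232, 230, 272), (236, 230, 272), (240, 219, 283), (244, 219, 283)]
```

Corrected for block lean, the poise now rests about 1.4 mm inward of the notch centre, although it was centred on the first visit. I'll go back, look from above, and nudge it outward to the notch centre.

Request:
{"op": "play_rows", "data": {
  "increments": [
    [[0,0,0.045],0,0.05],
    [[0,0,0.09],8.5,0.05],
    [[0.02,0.01,0.13],17,0.05],
    [[0.04,0.045,0.13],25.5,0.05],
    [[0.06,0.085,0.13],34,0.05]
  ]
}}

```text
clock: 31.4
position: [435.7, -194.0, 189.1]
ee_rot: [[0.825, 0.564, 0.003], [0.564, -0.825, -0.002], [0.002, 0.003, -1.0]]
force: [0.4, -0.5, -0.2]
grip_width: 49.9
```

Request:
{"op": "play_rows", "data": {
  "increments": [
    [[0.02,0.04,0],8.5,0.05],
    [[0.036,0.08,0],17,0.05],
    [[0.047,0.11,0],25.5,0.05],
    [[0.047,0.11,0],34,0.045],
    [[0.047,0.11,0],42.5,0.045]
  ]
}}

```text
clock: 31.9
position: [481.6, -83.0, 187.4]
ee_rot: [[0.223, 0.975, -0.0], [0.975, -0.223, -0.0], [-0.0, 0.0, -1.0]]
force: [0.0, 0.0, -0.3]
grip_width: 45.4
```

Request:
{"op": "play_rows", "data": {
  "increments": [
    [[0,0,0],8.5,0.045],
    [[0,0,0],16.8,0.045],
    [[0,0,0],16.8,0.045],
    [[0,0,-0.02],16.8,0.045],
    [[0,0,-0.02],16.8,0.045]
  ]
}}

```text
clock: 32.4
position: [480.2, -83.8, 165.8]
ee_rot: [[-0.055, 0.998, -0.003], [0.998, 0.055, 0.001], [0.001, -0.003, -1.0]]
force: [-0.7, -1.3, -0.1]
grip_width: 44.7
```

Request:
{"op": "play_rows", "data": {
  "increments": [
    [[0,0,-0.03],0,0.045],
    [[0,0,-0.055],0,0.045],
    [[0,0,-0.055],0,0.04],
    [[0,0,-0.055],0,0.04]
  ]
}}

```text
clock: 32.8
position: [481.5, -84.1, 113.0]
ee_rot: [[-0.057, 0.998, -0.001], [0.998, 0.057, 0.0], [0.0, -0.001, -1.0]]
force: [-0.6, -0.6, 0.5]
grip_width: 40.0
```

Run:
```python
from h import *
s=read_state(); print(np.round(s["position"],1),np.round(s["ee_rot"],3).tolist(),s["clock"],np.round(s["force"],1),s["grip_width"])
im=get_image("wrist"); cv2.imwrite("pics/w28.png",im)
w=(im[...,2].astype(float)-im[...,0])
for v in range(212,240,4):
    m=np.where(w[v,200:300]>25)[0]; print(v,m[0]+200,m[-1]+200,end="; ")
```

```text
[481.5 -84.1 113. ] [[-0.057, 0.998, -0.001], [0.998, 0.057, 0.0], [0.0, -0.001, -1.0]] 32.8 [-0.6 -0.6  0.5] 40.04261882019203
212 232 273; 216 232 273; 220 232 273; 224 232 273; 228 232 273; 232 232 273; 236 232 273;
```

View pics/w28.png

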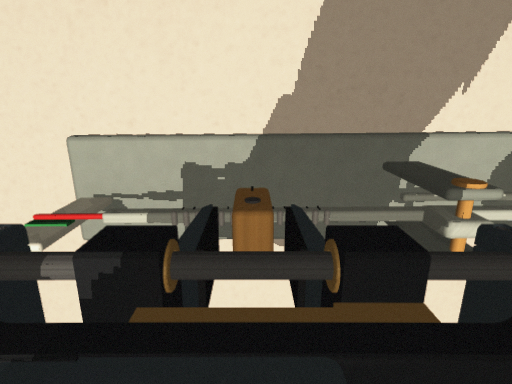

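The poise centre is at col 252.5 against an expected 250.4, so it is about 1.2 mm inward of the notch centre. Nudging it outward to the nominal centre.

Request:
{"op": "play_rows", "data": {
  "increments": [
    [[0,0,0],0,0.036],
    [[0.0001,-0.002,0],0,0.036],
    [[0.0002,-0.0035,0],0,0.036],
    [[0.0003,-0.0045,0],0,0.036],
    [[0.0003,-0.0052,0],0,0.036]
  ]
}}

```text
clock: 33.35
position: [481.7, -89.4, 112.5]
ee_rot: [[-0.059, 0.998, 0.0], [0.998, 0.059, -0.0], [-0.0, 0.0, -1.0]]
force: [-0.3, 0.2, 0.6]
grip_width: 35.9
```

Request:
{"op": "play_rows", "data": {
  "increments": [
    [[0,0,0],0,0.036],
    [[-0.0003,0.0052,0],0,0.036],
    [[-0.0003,0.0052,0],0,0.036],
    [[-0.0003,0.0052,0],0,0.04],
    [[-0.0003,0.0052,0],0,0.04]
  ]
}}

```text
clock: 33.85
position: [481.4, -84.0, 112.3]
ee_rot: [[-0.059, 0.998, -0.0], [0.998, 0.059, -0.0], [-0.0, -0.0, -1.0]]
force: [-1.1, -0.5, 0.2]
grip_width: 40.1
```

Run:
```python
from h import *
s=read_state(); print(np.round(s["position"],1),s["clock"],np.round(s["force"],1),s["grip_width"])
im=get_image("wrist"); cv2.imwrite("pics/w29.png",im)
w=(im[...,2].astype(float)-im[...,0])
for v in range(212,240,4):
    m=np.where(w[v,200:300]>25)[0]; print(v,m[0]+200,m[-1]+200,end="; ")
```

```text
[481.4 -84.  112.3] 33.85 [-1.1 -0.5  0.2] 40.13312277082892
212 230 270; 216 229 271; 220 229 271; 224 229 270; 228 229 270; 232 230 270; 236 230 270;
```

The poise is now centred in the notch (col 250 against 250.4). I'll withdraw and check the pointer one last time.

Request:
{"op": "play_rows", "data": {
  "increments": [
    [[0,0,0],0,0.045],
    [[0,0,0.01],0,0.045],
    [[0,0,0.03],0,0.05],
    [[0,0,0.06],0,0.05],
    [[0,0,0.077],0,0.05]
  ]
}}

```text
clock: 34.4
position: [482.1, -84.2, 191.9]
ee_rot: [[-0.059, 0.998, 0.002], [0.998, 0.059, -0.0], [-0.001, 0.002, -1.0]]
force: [1.1, -0.2, -0.6]
grip_width: 50.0
```

Request:
{"op": "play_rows", "data": {
  "increments": [
    [[-0.025,-0.037,0],-8.5,0.05],
    [[-0.05,-0.074,0],-17,0.05],
    [[-0.073,-0.114,0],-25.5,0.05],
    [[-0.09,-0.154,0],-34,0.05],
    [[-0.098,-0.195,0],-42.5,0.05]
  ]
}}

```text
clock: 34.9
position: [381.9, -280.4, 190.2]
ee_rot: [[0.636, 0.772, 0.001], [0.772, -0.636, -0.0], [0.0, 0.001, -1.0]]
force: [0.1, 0.3, -0.0]
grip_width: 50.2
```

Request:
{"op": "play_rows", "data": {
  "increments": [
    [[0,0,-0.03],-8.5,0.05],
    [[0,0,-0.06],-17,0.05],
    [[0,0,-0.09],-25.5,0.05],
    [[0,0,-0.12],-34,0.05],
    [[0,0,-0.132],-42.5,0.05]
  ]
}}

```text
clock: 35.4
position: [382.5, -278.5, 55.6]
ee_rot: [[0.99, 0.139, -0.002], [0.139, -0.99, 0.002], [-0.002, -0.002, -1.0]]
force: [0.5, 0.7, 0.1]
grip_width: 50.1
```

Request:
{"op": "play_rows", "data": {
  "increments": [
    [[0,0,0],-8.3,0.05],
    [[0,0,0],-8.3,0.05],
    [[0,0,0],-8.3,0.05],
    [[0,0,0],-8.3,0.05]
  ]
}}

```text
clock: 35.8
position: [383.7, -279.4, 58.0]
ee_rot: [[1.0, 0.005, 0.001], [0.005, -1.0, -0.001], [0.001, 0.001, -1.0]]
force: [-0.2, -0.2, 0.4]
grip_width: 49.7
```

Run:
```python
from tilt import *
s=read_state(); print(np.round(s["position"],2),s["clock"],np.round(s["force"],1))
im=get_image("wrist"); cv2.imwrite("pics/w30.png",im)
cv2.imwrite("pics/w30z.png",cv2.resize(im[40:190,372:512],(560,600),interpolation=cv2.INTER_CUBIC))
for q in ("pointer_tip","pointer_zero"): print(q,[(np.round(a["xy"],1),a["score"]) for a in landmark_of("wrist",q)])
for o in tilt("pics/s30.png"): print(o)
print("R",im[150,470:512,2].tolist());print("G",im[150,470:512,1].tolist())
```

```text
[ 383.71 -279.35   57.96] 35.8 [-0.2 -0.2  0.4]
pointer_tip [(array([474.7, 173.4]), 0.68)]
pointer_zero [(array([468., 171.]), 0.87)]
(np.float32(-2.11), 0.25, 0.705, np.float64(7.52), np.float64(-0.0224))
(np.float32(-2.07), 0.0, 0.949, np.float64(7.96), np.float64(-0.0187))
(np.float32(-1.74), 0.0, 0.784, np.float64(6.97), np.float64(-0.0269))
(np.float32(-1.45), -0.25, 0.262, np.float64(5.82), np.float64(-0.0365))
R [87, 122, 156, 181, 201, 231, 230, 223, 218, 111, 29, 15, 5, 10, 17, 17, 17, 14, 19, 11, 19, 46, 57, 59, 81, 91, 94, 94, 96, 94, 91, 92, 92, 95, 97, 93, 91, 93, 92, 93, 94, 87]
G [18, 15, 29, 35, 41, 63, 54, 45, 44, 37, 46, 25, 6, 11, 43, 47, 49, 46, 47, 45, 49, 129, 151, 154, 116, 88, 90, 91, 93, 90, 87, 89, 88, 92, 95, 90, 86, 91, 90, 90, 90, 87]
```

View pics/w30z.png

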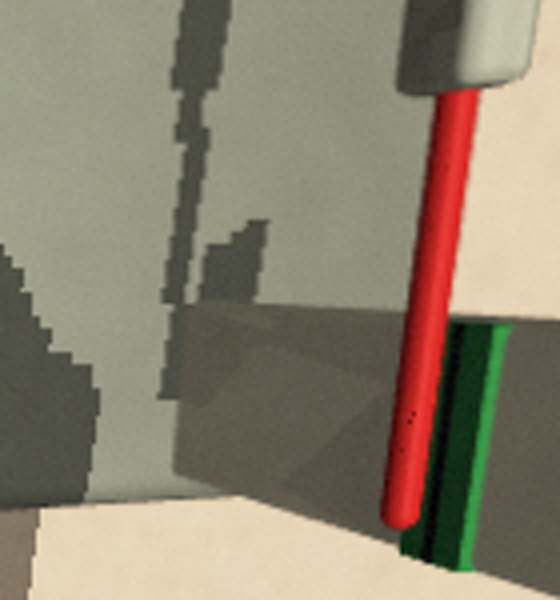

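View pics/s30.png

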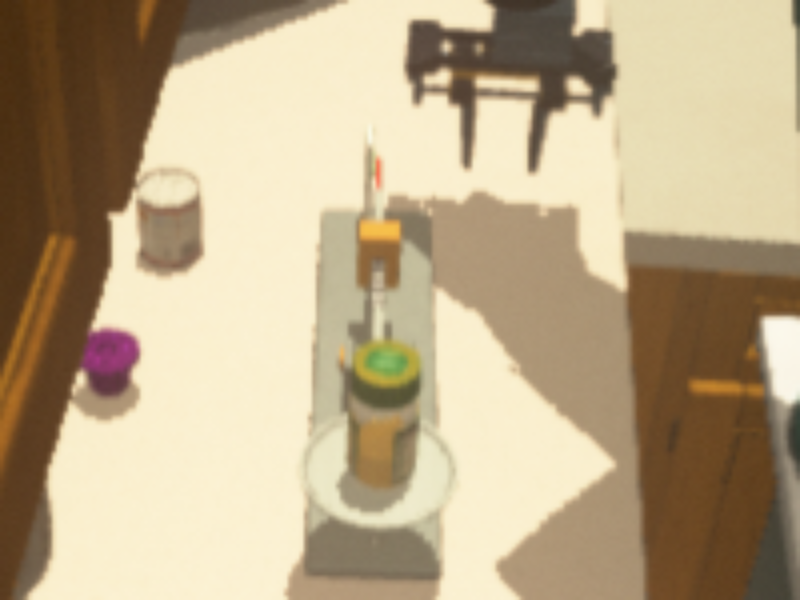

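Run:
```python
from h import *
def ext(im,y0,x0):
    x=im.astype(float); sub=x; w=np.clip(x[...,2]-x[...,1]-25,0,None)
    l,r=int((281-x0)*4),int((289-x0)*4); t,b=int((146-y0)*4),int((161-y0)*4)
    w=w[t:b,l:r]; p=w.sum(1); m=p.max()*0.5; i=np.where(p>m)[0]
    e0=i[0]-(p[i[0]]-m)/(p[i[0]]-p[i[0]-1]); e1=i[-1]+(p[i[-1]]-m)/(p[i[-1]]-p[i[-1]+1])
    return round((t+e0)/4+y0,2),round((t+e1)/4+y0,2),int(p.max())
im0=cv2.imread("pics/side0.png"); print("start",ext(cv2.resize(im0[110:260,190:390],(800,600)),110,190))
for n,y,x in (("s4",60,200),("s5",60,200),("s19",110,190),("s27",110,190),("s30",110,190)): print(n,ext(cv2.imread(f"pics/{n}.png"),y,x))
```

```text
start (np.float64(151.71), np.float64(157.75), 362)
s4 (np.float64(151.7), np.float64(157.73), 409)
s5 (np.float64(151.69), np.float64(157.69), 402)
s19 (np.float64(151.55), np.float64(157.76), 467)
s27 (np.float64(149.52), np.float64(156.12), 485)
s30 (np.float64(149.8), np.float64(156.59), 483)
```

Three independent pointer checks put the tip within the band at this notch: the wrist multi-view fit, the network's zero, and the side view measured against the plate top. The jar is upright, the poise is centred in its notch, and the arm touches nothing. Handing in.

Run:
```python
from cell import *
print(read_state()["clock"]); print(sign_off())
```

```text
36.0
the job is handed in; nothing more can be done
None
```

I handed the job in at 36.0 s. The green-label jar stands upright in the middle of the pan, released, and the poise rests in notch 5 (0.04 m). By my checks the red pointer is inside the green band, but not every check agreed on where zero lies.

**What I did:**
- **Jar:** I lowered it until the pan reached its stop, at about 7 N.
- **Poise:** I pushed it out to notch 6 and found the pointer about 6–7 mm below the black line, around +0.02 rad. I brought it back one notch, then nudged it about 1.2 mm to the centre of notch 5. The highest push force I read was about 5 N.

**Last checks:**
- **Supporting notch 5:** the close-up wrist views, fitted to about 0.15 px, put the pointer tip roughly on the black line. The trained network put the tip 3–4 mm above zero, about −0.01 to −0.015 rad, which is still inside the band (limit 0.018).
- **Disagreeing:** pan height in the side view gave about −0.015 to −0.02 rad, at the edge of the band. The side view also showed the empty scale at the start sitting where notch 6 does now. If that start was exactly zero as stated, notch 5 would be about −0.024 rad, outside the band. I went with the pointer seen against the band.
- **Rest of the scene:** the shaker, lemon and tin were not touched, and the arm was clear of everything when I handed in.

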